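# Lift the washed bushing out with the sprung tongs

## Task

The tall plain bushing in the wash tray is freshly degreased, so do not touch it with the gripper: take the sprung tongs off their stand, squeeze them shut on the bushing, lift it out and set it down standing upright in the round steel dish, without dropping it from a height. Then hang the tongs back on their stand and let go of them.

Things in the scene. Friction and masses are not known exactly. Their poses are not given: they have to be found in the camera images.
- tongs: Steel tongs hung jaws down, closing along y. Origin: mid bow underside; bow 16 above, legs to 125 below it, parallel, 18 wide (x). Grip flat outer leg faces from above, at bow to 45 below origin: 58 apart relaxed (jaw gap 44, always 14 less). Spring 3 N a leg + 0.25 N per mm of its travel (max 15). Carry open at 50; 34 shuts on the bushing; past 58 they drop. Jaws: lowest 18 mm. All mm; 80 g.
- stand: Tongs stand, fixed: dark steel base 110 x 110 x 8 mm with a wooden post, 40 (x) by 22 mm (y), flat top 145 mm above the bench. Origin: centre of base underside, z up. The tongs' bow rests on the post top, one leg on each y side of the post; at the start the tongs' axes agree with the stand's.
- bushing: Tall plain round steel bushing, 20 mm diameter, 40 mm high, 12 mm bore, about 60 g, upright in the aluminium tray (floor 4 mm thick, walls to 30 mm). Origin: centre of its underside, z its axis. Clear of walls and other parts for 40 mm round its axis. Not wanted, also in the tray: a flat hexagon nut (14 mm high) and a wide low collar (34 mm across, 12 mm high).
- dish: Round shallow steel parts dish, fixed to the bench, 132 mm across the rim, 16 mm high, inner floor 4 mm above the bench and about 110 mm across. Origin: centre of its underside; z up.
Not all that is in view belongs to the job. There is more than one size of the tongs; the one meant has the size given above.

How it is judged:
By the outcome, as a careful person would: the job done as asked, in the order asked, and still so for the second after the job is handed in, with the robot touching nothing.
It also fails if it takes over 64 s, if anything falls off the work surface, if the arm or the gripper's body presses on something with over 40 N, if the wrist force passes 120 N, or if a joint passes its speed limit or range.

## Robot

A 7-joint arm with a two-finger parallel gripper is mounted at the origin on the work surface. World frame = base frame: x ahead of the robot, y to its left, z up, the work surface at z = 0. Lengths are in m, angles in rad, forces in N, time in s.
With the tool pointing down it reaches from about 0.425 to 0.825 m from the base axis. Payload 3.6 kg.
Tool frame: the origin (TCP) lies at the very end of the fingers, on their centre line; the grasp point (between the pads) lies 19 mm behind it; y points along the fingers, x is the direction in which the jaws open and shut, and the axes are right-handed (so a half turn about y gives the same grasp; the last joint's range is limited). The gripper opens to 93 mm and grips with 3 to 60 N. Pads are 15 mm wide; open, the fingers measure 128 mm over their backs; the gripper's body (75 mm by 188 mm) begins 65 mm behind the grasp point.
Start: joints at [1.252, 0.615, -0.013, 1.423, 0.008, 1.103, -0.04], TCP at [0.187, -0.622, 0.219] pointing down, gripper open.
Joint ranges: [-3.12, 3.12], [-0.3, 2.06], [-1.34, 1.32], [0.26, 2.42], [-1.36, 4.5], [0.01, 1.98], [-2.84, 2.84]. Speed limits (rad/s): [2.79, 2.79, 3.14, 3.14, 3.14, 3.14, 3.14].

## Interface

Orientations are given as a rotation vector (axis times angle).
In Python, from plant import r gives the robot as it stands. The module is installed in compiled form; this text tells all that it offers.
- The arm moves only by the tool arm_command, never from a script. Its argument "deltas" is a list of rows, each a list of 7 numbers: the closure, from -1 (fully open) to 1 (shut), then the shift along the tool's x, y, z in mm, then the turn, a rotation vector about the tool's x, y, z in degrees. In form: [[fingers, x, y, z, ax, ay, az], ...]. A call has 1 to 20 rows; each row shifts and turns the commanded pose from where the row before left it, along the tool's axes as they then stand; what a row does not reach is not made up. A row lasts 1/8 s, in which the tool goes at most 62.5 mm and 10.7 degrees, less where a joint would pass 70% of its speed; a pose out of reach is approached as far as the arm can. A call with a gripper value outside its range is refused whole. The fingers move at their own pace and stop on an object; "grip_force" is the grip in N (left out, the last holds). Time passes only in rows, so rows that do not move let the fingers close. It gives the time, the measured TCP pose, the force and the opening at its end, in the units of the state.
- r.observe(): the state, without advancing time (a new reading comes with each control period).
- r.grab_frame(name): name is "side" or "top" or "wrist"; returns a dict with "pixels" (400x640x3 uint8, red, green, blue), "fx", "fy", "cx", "cy" (pixels), "rvec" (rotation vector, rad) and "tvec" (3), from world to camera coordinates, as OpenCV has them. Camera axes: x right, y down, z forward; pixel columns grow to the right and rows downward; lengths in m; the calibration is good to about 2 mm. A picture is of the moment at which its call begins. There is no depth.
- r.close_job(): hands the job in, once; it reports no verdict.
Trained networks look in a picture, given as the dict that the camera call returned (one of the last four; its "shot" number tells which), for a name from the list of things; names that differ only in an ending like _2 or _b are one class to them, and where a whole thing is asked for, a point or a joint stands for the part that bears it (a point fixed in the world has none). Each returns a list of dicts, best first, with "confidence" (0 to 1); they miss things now and then, are a little off and sometimes report something else, mostly with a low value. They report only what shows in the picture. A call takes as long as a camera call. They do not tell look-alikes from the thing itself.
- r.find_in(name, picture): "box" ([left, top, right, bottom] in pixels, round what is visible of it).
- r.mark_of(name, picture): "centre" ([column, row] in pixels: a listed point, or the origin of a listed thing).
The state is a dict: "time_s": time; "joints": joint angles; "qd": joint speeds; "tau": joint torques, N m; "tcp_pos": TCP position; "eef_rot": TCP orientation; "contact_force": force on the tool from outside, world axes, zero at the start; "wrist_torque": the same for the moment, N m; "grip_width": opening from 0.0 (shut) to 1.0 (fully open).
Only numpy, scipy, OpenCV 4.12 (cv2) and the standard library are available. Lean on these libraries where they do the work, as an engineer would, in place of code of your own. Each camera call takes 0.05 s, during which the arm holds its last target.

## Working session

There is one attempt and no reset: what is moved stays moved. The work goes in short steps, Python scripts to look and compute and a tool call to move; the robot and the scene stay as the last step left them, time stands still between calls to the robot, and variables do not carry over. Pictures are saved under pics/ and viewed, and the job is handed in when it is done.

Besides the shell and the picture viewer there is one more tool, called after ">>>" as a command line: name --pt "numbers of a row" for each row, then --argument value for the rest. arm_command: Moves the arm, as the interface text tells. Its arguments: {"type":"object","properties":{"deltas":{"type":"array","items":{"type":"array","items":{"type":"number"}}},"grip_force":{"type":"number"}},"required":["deltas"]}

```bash
mkdir -p pics; cat > h.py <<'E'
import numpy as np,cv2
from plant import r
def R(v): return cv2.Rodrigues(np.array(v,float))[0]
def proj(f,P):
    P=np.atleast_2d(np.array(P,float)); K=np.array([[f['fx'],0,f['cx']],[0,f['fy'],f['cy']],[0,0,1]])
    return cv2.projectPoints(P,np.array(f['rvec']),np.array(f['tvec']),K,None)[0][:,0]
def onz(f,uv,z):
    M=R(f['rvec']);t=np.array(f['tvec']);c=-M.T@t
    d=M.T@np.array([(uv[0]-f['cx'])/f['fx'],(uv[1]-f['cy'])/f['fy'],1])
    return c+d*(z-c[2])/d[2]
def ray(f,uv):
    M=R(f['rvec']);t=np.array(f['tvec'])
    d=M.T@np.array([(uv[0]-f['cx'])/f['fx'],(uv[1]-f['cy'])/f['fy'],1])
    return -M.T@t,d/np.linalg.norm(d)
def tri(fs,uvs):
    A=0;b=0
    for f,u in zip(fs,uvs):
        c,d=ray(f,u);P=np.eye(3)-np.outer(d,d);A=A+P;b=b+P@c
    return np.linalg.solve(A,b)
def save(f,n,crop=None,s=1):
    im=f['pixels'][:,:,::-1]
    if crop: im=im[crop[1]:crop[3],crop[0]:crop[2]]
    if s!=1: im=cv2.resize(im,None,fx=s,fy=s,interpolation=cv2.INTER_CUBIC)
    cv2.imwrite('pics/'+n+'.png',im)
E
python3 - <<'E'
from h import *
o=r.observe();print({k:np.round(v,3) for k,v in o.items()})
print(R(o['eef_rot']).round(3))
for c in ['side','top','wrist']:
    f=r.grab_frame(c);save(f,c+'0')
    M=R(f['rvec']);print(c,'cam',(-M.T@np.array(f['tvec'])).round(3),f['fx'])
    for n in ['tongs','stand','bushing','dish']:
        print(n,[(np.round(d['box']),round(d['confidence'],2)) for d in r.find_in(n,f)],[(np.round(d['centre'],1),round(d['confidence'],2)) for d in r.mark_of(n,f)])
E
```

```text
{'time_s': np.float64(0.0), 'joints': array([ 1.252,  0.616, -0.013,  1.425,  0.008,  1.103, -0.04 ]), 'qd': array([-0.001, -0.   , -0.001,  0.001, -0.   , -0.001,  0.   ]), 'tau': array([-0.0000e+00, -4.5893e+01,  2.0900e-01, -1.6574e+01, -6.1000e-02,
        2.0000e-02,  0.0000e+00]), 'tcp_pos': array([ 0.187, -0.622,  0.218]), 'eef_rot': array([-1.332,  0.993, -0.99 ]), 'contact_force': array([-0.202, -0.329, -0.378]), 'wrist_torque': array([-0.024, -0.003,  0.004]), 'grip_width': np.float64(1.001)}
[[ 0.288 -0.001  0.958]
 [-0.958  0.002  0.288]
 [-0.003 -1.    -0.   ]]
side cam [0.137 0.778 0.816] 440.54622046392416
tongs [(array([252., 281., 286., 347.]), 0.94), (array([295., 265., 301., 309.]), 0.91), (array([220., 271., 228., 317.]), 0.87)] [(array([266. , 297.8]), 0.94), (array([298.2, 271.6]), 0.8), (array([221.5, 284.9]), 0.74)]
stand [(array([232., 287., 306., 373.]), 0.86)] [(array([268. , 339.9]), 0.95)]
bushing [(array([311., 220., 318., 234.]), 0.57)] [(array([312.6, 232.8]), 0.56)]
dish [(array([343., 161., 385., 189.]), 0.75)] [(array([362.8, 174.6]), 0.96)]
top cam [ 0.415 -0.02   0.921] 368.1433783310074
tongs [(array([185., 150., 207., 170.]), 0.66), (array([155., 208., 206., 224.]), 0.56), (array([224., 212., 250., 224.]), 0.49)] [(array([237.7, 212.5]), 0.76), (array([172.9, 215.9]), 0.75), (array([192.5, 158.5]), 0.7)]
stand [(array([165., 195., 223., 244.]), 0.81)] [(array([196.8, 215.8]), 0.67)]
bushing [(array([324., 187., 331., 193.]), 0.41)] [(array([326.7, 190.7]), 0.51), (array([453.3, 189.9]), 0.23)]
dish [(array([428., 164., 483., 219.]), 0.93)] []
wrist cam [ 0.264 -0.599  0.384] 306.6165235558016
tongs [] []
stand [] []
bushing [] []
dish [] []
```

View pics/side0.png

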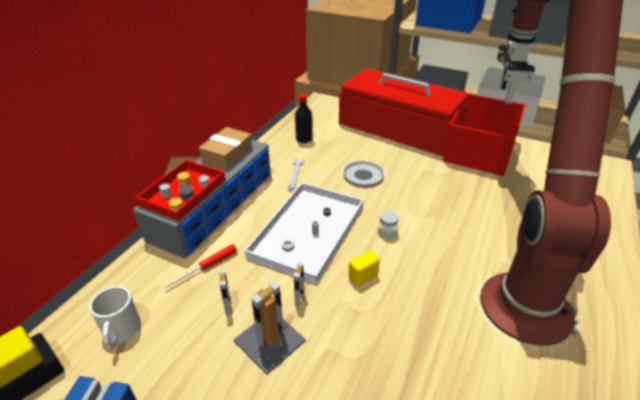

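View pics/top0.png

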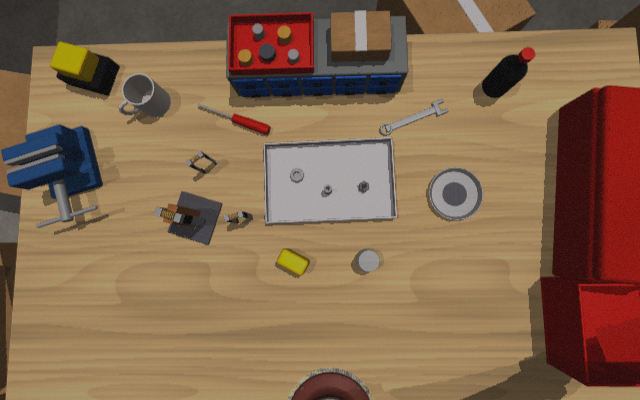

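View pics/wrist0.png

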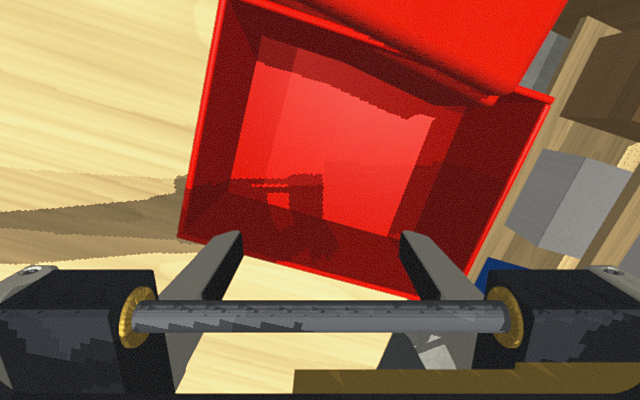

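The side view shows the tongs on the post (about 268,300), with two more tongs beside it. The tray is at 305,230, the bushing at 315,228 and the dish at 363,174. In the top view the stand is at 195,217 and yawed, the bushing is at 327,190 and the dish at 455,194. The wrist camera sees only the red toolbox.

```bash
python3 - <<'E'
from h import *
s=r.grab_frame('side');t=r.grab_frame('top')
save(s,'s1',(200,240,330,380),5);save(t,'t1',(140,130,270,250),6)
np.set_printoptions(precision=4,suppress=True)
print('stand',onz(s,(268,339.9),0),onz(t,(196.8,215.8),0),tri([s,t],[(268,339.9),(196.8,215.8)]))
print('tongs',tri([s,t],[(266,297.8),(172.9,215.9)]),tri([s,t],[(298.2,271.6),(237.7,212.5)]),tri([s,t],[(221.5,284.9),(192.5,158.5)]))
print('bush',onz(s,(312.6,232.8),.004),onz(t,(326.7,190.7),.004))
print('dish',onz(s,(362.8,174.6),0),onz(t,(455,194),.004))
E
```

```text
stand [0.4783 0.3363 0.    ] [0.4782 0.3294 0.    ] [ 0.4798  0.3324 -0.0066]
tongs [0.4716 0.3315 0.1358] [0.4773 0.2026 0.0812] [0.6058 0.3106 0.0832]
bush [0.5432 0.0019 0.004 ] [ 0.5362 -0.0013  0.004 ]
dish [ 0.5256 -0.3168  0.    ] [ 0.5224 -0.3192  0.004 ]
```

View pics/s1.png

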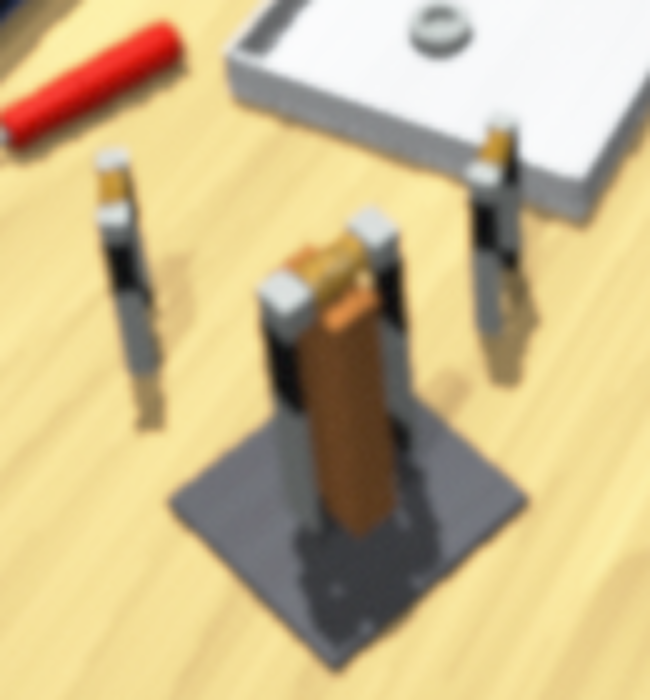

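View pics/t1.png

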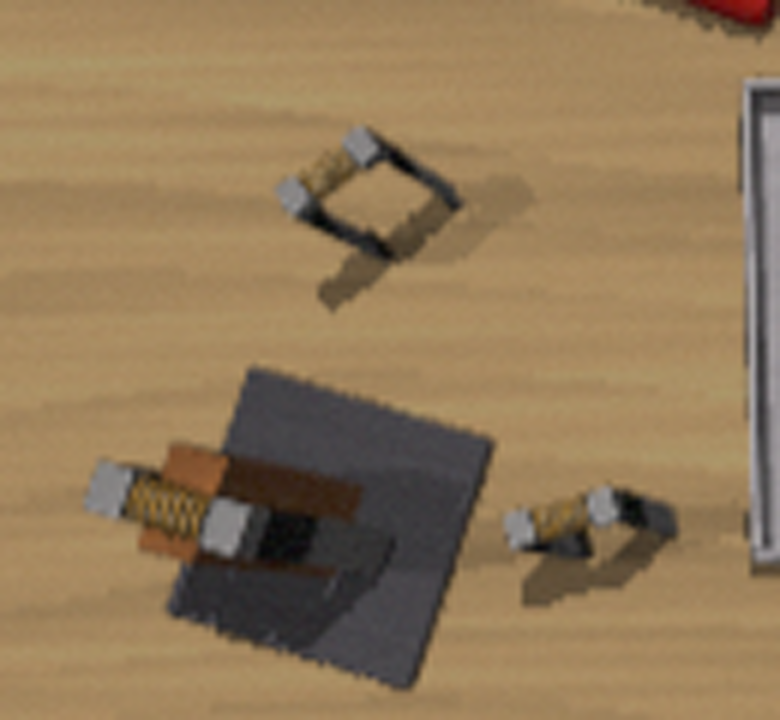

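```bash
cat >> h.py <<'E'
def rows(p,yaw,wps,fing=-1,vmax=55,wmax=10):
    """tool down, x_tool azimuth yaw(deg). wps: list of (x,y,z,yaw deg, nmin). prints rounded rows"""
    p=np.array(p,float);out=[]
    for w in wps:
        tgt=np.array(w[:3]);dy=w[3]-yaw
        n=int(max(np.ceil(np.linalg.norm(tgt-p)*1000/vmax),np.ceil(abs(dy)/wmax-1e-6),w[4] if len(w)>4 else 1,1))
        p0=p.copy();y0=yaw
        for i in range(n):
            goal=p0+(tgt-p0)*(i+1)/n; d=(goal-p)*1000
            c,s=np.cos(np.radians(yaw)),np.sin(np.radians(yaw))
            a=[round(d[0]*c+d[1]*s,1),round(-d[2],1),round(d[0]*s-d[1]*c,1)]
            # x_t=(c,s,0), y_t=(0,0,-1), z_t=x×y=(-s*1.., )
            zt=np.array([-s,c,0.]) if False else np.cross([c,s,0],[0,0,-1.])
            a[2]=round(float(d@zt),1)
            t=round(-(y0+dy*(i+1)/n-yaw),1)
            out.append([fing]+a+[0,t,0])
            p=p+(a[0]*np.array([c,s,0])+a[2]*zt+np.array([0,0,-a[1]]))/1000
            yaw-=t
    print('n',len(out),'end',p.round(4),round(yaw,2))
    print('['+','.join('['+','.join('%g'%v for v in o)+']' for o in out)+']')
E
python3 - <<'E'
from h import *
np.set_printoptions(precision=4,suppress=True)
t=r.grab_frame('top')
C=np.array([[253,368],[493,440],[412,690],[170,608]])/6+[140,130]
W=np.array([onz(t,c,.008) for c in C]);print(W,W.mean(0))
for i in range(4):
    d=W[(i+1)%4]-W[i];print(np.linalg.norm(d),np.degrees(np.arctan2(d[1],d[0])))
# bow caps: top z=.161
for u in ((106,488),(228,528)): print(onz(t,np.array(u)/6+[140,130],.161))
o=r.observe();M=R(o['eef_rot']);yaw=np.degrees(np.arctan2(M[1,0],M[0,0]));print(yaw)
rows(o['tcp_pos'],yaw,[(.187,-.622,.30,yaw),(.40,-.35,.30,yaw+20),(.55,0.0,.30,yaw+70),(.47,.33,.30,73)])
E
```

```text
[[0.5404 0.3655 0.008 ]
 [0.5082 0.2624 0.008 ]
 [0.4044 0.2946 0.008 ]
 [0.4397 0.3978 0.008 ]] [0.4732 0.3301 0.008 ]
0.10804904148278616 -107.37904374025435
0.10865146793284594 162.7621321877005
0.1090736304399237 71.11269300837421
0.10578264214670992 -17.768529117399492
[0.4778 0.3521 0.161 ]
[0.4631 0.3082 0.161 ]
-73.27989425710813
n 24 end [0.4701 0.33   0.3   ] 73.02
[[-1,-0.2,-40.7,0.1,0,-0,0],[-1,-0.3,-40.6,0,0,-0,0],[-1,-28.5,-0,40.3,0,-2.9,0],[-1,-26.3,-0,41.7,0,-2.8,0],[-1,-24.3,-0,43,0,-2.9,0],[-1,-22.1,-0,44.1,0,-2.8,0],[-1,-20,-0,45.2,0,-2.9,0],[-1,-17.6,-0,46.1,0,-2.8,0],[-1,-15.3,-0,46.9,0,-2.9,0],[-1,-27.3,-0,47.1,0,-7.1,0],[-1,-21.2,-0,50,0,-7.2,0],[-1,-14.8,-0,52.4,0,-7.1,0],[-1,-8.2,-0,53.8,0,-7.2,0],[-1,-1.4,-0,54.4,0,-7.1,0],[-1,5.3,-0,54.1,0,-7.2,0],[-1,12.1,-0,53,0,-7.1,0],[-1,-12.3,-0,40.6,0,-9.5,0],[-1,-5.5,-0,42.1,0,-9.6,0],[-1,1.6,-0,42.4,0,-9.5,0],[-1,8.6,-0,41.6,0,-9.5,0],[-1,15.4,-0,39.6,0,-9.6,0],[-1,21.7,-0,36.5,0,-9.5,0],[-1,27.4,-0,32.3,0,-9.5,0],[-1,32.5,-0,27.4,0,-9.6,0]]
```

>>> arm_command --pt "-1 0 -41 0 0 0 0" --pt "-1 0 -41 0 0 0 0" --pt "-1 -28 0 40 0 -3 0" --pt "-1 -26 0 42 0 -3 0" --pt "-1 -24 0 43 0 -3 0" --pt "-1 -22 0 44 0 -3 0" --pt "-1 -20 0 45 0 -3 0" --pt "-1 -18 0 46 0 -3 0" --pt "-1 -15 0 47 0 -2 0"

```text
time_s: 2.62
tcp_pos: [0.3989, -0.3488, 0.301]
eef_rot: [-1.447, 0.724, -0.725]
contact_force: [0.6, -0.2, -0.1]
grip_width: 0.998
```

```bash
cat >> h.py <<'E'
def st():
    o=r.observe();M=R(o['eef_rot']);yaw=np.degrees(np.arctan2(M[1,0],M[0,0]))
    print('t',round(o['time_s'],2),np.round(o['tcp_pos'],4),'yaw',round(yaw,2),'tilt',np.round(M[:,1],3),'F',np.round(o['contact_force'],1),'w',round(o['grip_width']*93,2))
    return o['tcp_pos'],yaw
E
python3 - <<'E'
from h import *
p,y=st();rows(p,y,[(.55,0.0,.30,0),(.47,.33,.30,73)])
E
```

```text
t 2.62 [ 0.3989 -0.3488  0.301 ] yaw -53.22 tilt [ 0.001 -0.    -1.   ] F [ 0.6 -0.2 -0.1] w 92.81
n 15 end [0.47 0.33 0.3 ] 72.98
[[-1,-27,0.1,47.1,0,-7.6,0],[-1,-20.5,0.2,50.3,0,-7.6,0],[-1,-13.7,0.1,52.6,0,-7.6,0],[-1,-6.6,0.2,53.9,0,-7.6,0],[-1,0.6,0.1,54.3,0,-7.6,0],[-1,7.7,0.1,53.7,0,-7.6,0],[-1,14.8,0.2,52.3,0,-7.6,0],[-1,-10,-0,41.2,0,-9.1,0],[-1,-3.4,-0,42.4,0,-9.2,0],[-1,3.5,-0,42.2,0,-9.1,0],[-1,10.1,-0,41.3,0,-9.1,0],[-1,16.4,-0,39.1,0,-9.1,0],[-1,22.5,-0,36,0,-9.2,0],[-1,27.9,-0,32,0,-9.1,0],[-1,32.7,-0,27.1,0,-9.1,0]]
```

>>> arm_command --pt "-1 -27 0 47 0 -7.6 0" --pt "-1 -20.5 0 50 0 -7.6 0" --pt "-1 -14 0 52.5 0 -7.6 0" --pt "-1 -6.5 0 54 0 -7.6 0" --pt "-1 0.5 0 54.5 0 -7.6 0" --pt "-1 7.5 0 54 0 -7.6 0" --pt "-1 15 0 52 0 -7.6 0" --pt "-1 -10 0 41 0 -9.1 0" --pt "-1 -3.5 0 42.5 0 -9.1 0" --pt "-1 3.5 0 42 0 -9.1 0" --pt "-1 10 0 41 0 -9.1 0" --pt "-1 16.5 0 39 0 -9.1 0" --pt "-1 22.5 0 36 0 -9.1 0" --pt "-1 28 0 32 0 -9.1 0" --pt "-1 32.5 0 27 0 -9.1 0" --pt "-1 0 0 0 0 0 0"

```text
time_s: 4.62
tcp_pos: [0.468, 0.3318, 0.3009]
eef_rot: [-1.331, -0.989, 0.988]
contact_force: [0.2, 0.1, -0.4]
grip_width: 1.004
```

```bash
python3 - <<'E'
from h import *
st();f=r.grab_frame('wrist');save(f,'w1')
for n in ['tongs','stand']:
        print(n,[(np.round(d['box']),round(d['confidence'],2)) for d in r.find_in(n,f)],[(np.round(d['centre'],1),round(d['confidence'],2)) for d in r.mark_of(n,f)])
E
```

```text
t 4.62 [0.468  0.3318 0.3009] yaw 73.11 tilt [-0.001  0.003 -1.   ] F [ 0.2  0.1 -0.4] w 93.36
tongs [(array([211., 173., 259., 212.]), 0.86), (array([316., 232., 344., 288.]), 0.73), (array([297., 157., 351., 197.]), 0.62)] [(array([324.4, 179.9]), 0.97), (array([226.8, 197. ]), 0.83), (array([329. , 273.2]), 0.71), (array([324. , 159.7]), 0.33)]
stand [(array([288., 122., 364., 204.]), 0.62)] [(array([324.2, 160.9]), 0.88)]
```

View pics/w1.png

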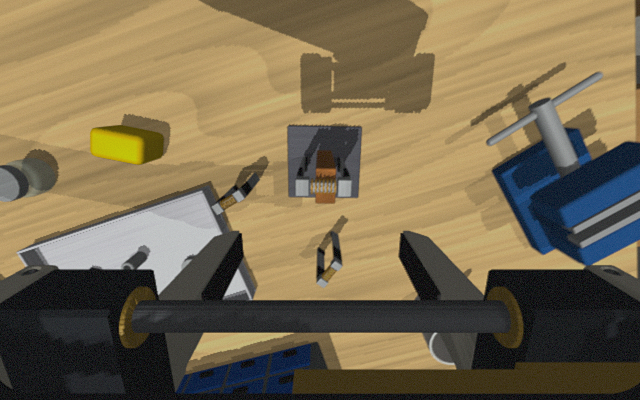

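The wrist view shows the stand square to the image: base cols 288–362, tongs bow at about (324,187). The two free tongs are at (235,193) and (330,260).

```bash
cat >> h.py <<'E'
def boxpts(x,y,yaw,hx,hy,z):  # yaw=azimuth of stand y axis
    a=np.radians(yaw);ey=np.array([np.cos(a),np.sin(a),0]);ex=np.array([ey[1],-ey[0],0])
    return [np.array([x,y,z])+sx*hx*ex+sy*hy*ey for sx,sy in((1,1),(1,-1),(-1,-1),(-1,1))]
def overlay(f,n,polys,crop,s):
    im=cv2.resize(f['pixels'][crop[1]:crop[3],crop[0]:crop[2],::-1],None,fx=s,fy=s,interpolation=cv2.INTER_CUBIC)
    for P,col in polys:
        q=((proj(f,P)+.5-np.array(crop[:2]))*s).astype(np.int32)
        cv2.polylines(im,[q],True,col,1)
    cv2.imwrite('pics/'+n+'.png',im)
E
python3 - <<'E'
from h import *
f=r.grab_frame('wrist');t=r.grab_frame('top');s=r.grab_frame('side')
x,y,w=.472,.331,72.5
P=[(boxpts(x,y,w,.055,.055,.008),(0,255,0)),(boxpts(x,y,w,.020,.011,.145),(255,0,0)),(boxpts(x,y,w,.009,.029,.161),(0,0,255))]
overlay(f,'ow',P,(270,110,380,220),5);overlay(t,'ot',P,(140,170,250,260),5);overlay(s,'os',P,(220,270,320,380),5)
a=[cv2.imread('pics/'+n+'.png') for n in('ow','ot')]
b=np.zeros((550,1100,3),np.uint8);b[:550,:550]=a[0];b[:450,550:]=a[1];cv2.imwrite('pics/o2.png',cv2.resize(b,(800,400)))
E
```

```text
(no output)
```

View pics/ow.png

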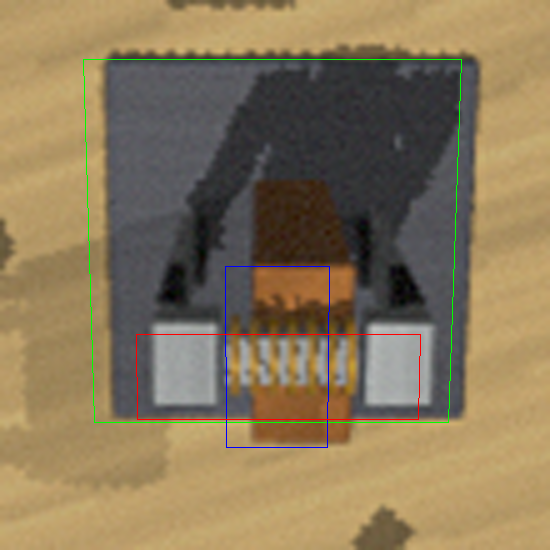

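View pics/ot.png

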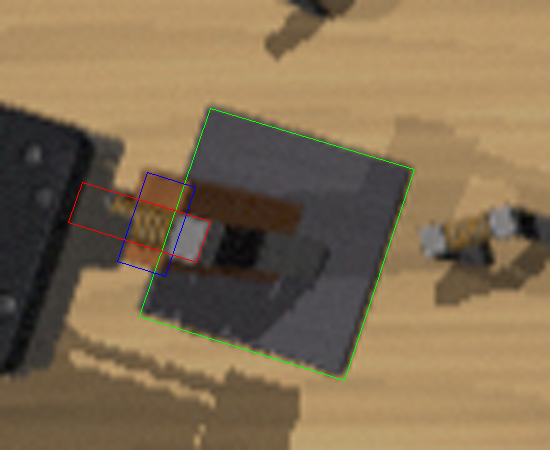

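View pics/os.png

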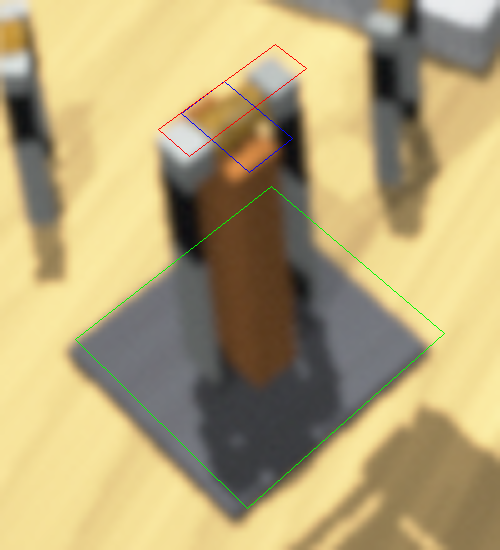

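```bash
python3 - <<'E'
from h import *
from scipy.optimize import least_squares
f=r.grab_frame('wrist');t=r.grab_frame('top');s=r.grab_frame('side')
o=r.observe();M=R(o['eef_rot']);p=o['tcp_pos']
for d in(.0465,.064):
  print(proj(f,[p+M@[sx*d,0,sz*.0075] for sx in(-1,1) for sz in(-1,1)]).round(1).tolist())
print(proj(f,[p]))
save(f,'wf',(150,200,490,300),2.3)
# fits
W=np.array([[107,58],[479,58],[463,415],[113,415]])/5+[270,110]-.5
S=np.array([[72,352],[428,350],[238,520]])/5+[220,270]-.5
T=np.array([[253,368],[493,440],[412,690],[170,608]])/6+[140,130]-.5
def B(q): return boxpts(q[0],q[1],q[2],.055,.055,.008)
# order boxpts: (+x+y),(+x-y),(-x-y),(-x+y)
def rw(q): b=B(q);return (proj(f,[b[2],b[3],b[0],b[1]])-W).ravel()
def rt(q): b=B(q);return (proj(t,[b[0],b[1],b[2],b[3]])-T).ravel()
def rs(q): b=B(q);return (proj(s,[b[0],b[2],b[3]])-S).ravel()
b=B([.472,.331,72.5]);print(proj(s,b),S)
for g in((rw,),(rt,),):
    z=least_squares(lambda q:np.concatenate([k(q) for k in g]),[.472,.331,72.5],x_scale=[.01,.01,1]);print(z.x.round(4),z.cost.round(2))
E
```

```text
[[243.5, 257.2], [241.6, 234.2], [398.9, 257.0], [400.8, 233.9]]
[[214.3, 257.3], [211.7, 234.2], [428.2, 257.0], [430.7, 233.9]]
[[321.19078972 245.72125189]]
[[234.65758962 337.48519208]
 [273.88324317 306.86953593]
 [308.43908814 336.28211039]
 [268.97802067 371.13438665]] [[233.9 339.9]
 [305.1 339.5]
 [267.1 373.5]]
[ 0.472   0.3376 72.346 ] 1.44
[ 0.4745  0.3314 72.1759] 1.01
```

View pics/wf.png

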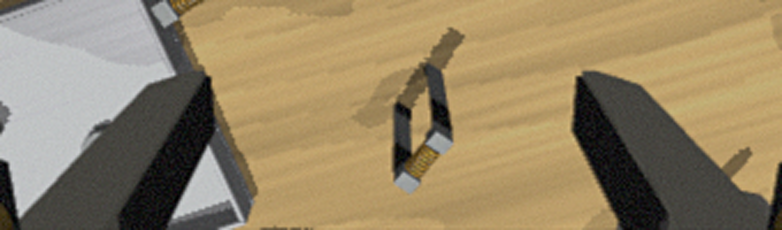

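```bash
python3 - <<'E'
from h import *
p,y=st();rows(p,y,[(.4705,.333,.19,72.3)])
E
```

```text
t 5.17 [0.4705 0.3277 0.3008] yaw 72.67 tilt [ 0. -0. -1.] F [-0.2  0.1 -0.2] w 92.95
n 3 end [0.4705 0.333  0.19  ] 72.27
[[-1,1.7,36.9,0.5,0,0.1,0],[-1,1.7,37,0.6,0,0.1,0],[-1,1.6,36.9,0.5,0,0.2,0]]
```

>>> arm_command --pt "-1 1.5 37 0.5 0 0.2 0" --pt "-1 1.5 37 0.5 0 0.2 0" --pt "-1 1.5 37 0.5 0 0 0" --pt "-1 0 0 0 0 0 0" --pt "-1 0 0 0 0 0 0"

```text
time_s: 5.8
tcp_pos: [0.4708, 0.3337, 0.1911]
eef_rot: [-1.339, -0.981, 0.977]
contact_force: [-0.1, 0.5, -0.2]
grip_width: 0.997
```

```bash
python3 - <<'E'
from h import *
p,y=st()
f=r.grab_frame('wrist');st()
x,y,w=.4705,.333,72.3
P=[(boxpts(x,y,w,.055,.055,.008),(0,255,0)),(boxpts(x,y,w,.020,.011,.145),(255,0,0)),(boxpts(x,y,w,.009,.029,.161),(0,0,255))]
overlay(f,'ow2',P,(230,110,410,270),4)
E
```

```text
t 5.8 [0.4708 0.3337 0.1911] yaw 72.31 tilt [ 0.002  0.002 -1.   ] F [-0.1  0.5 -0.2] w 92.74
t 5.85 [0.471  0.3339 0.1916] yaw 72.31 tilt [ 0.002  0.002 -1.   ] F [0.5 0.3 0.6] w 92.93
```

View pics/ow2.png

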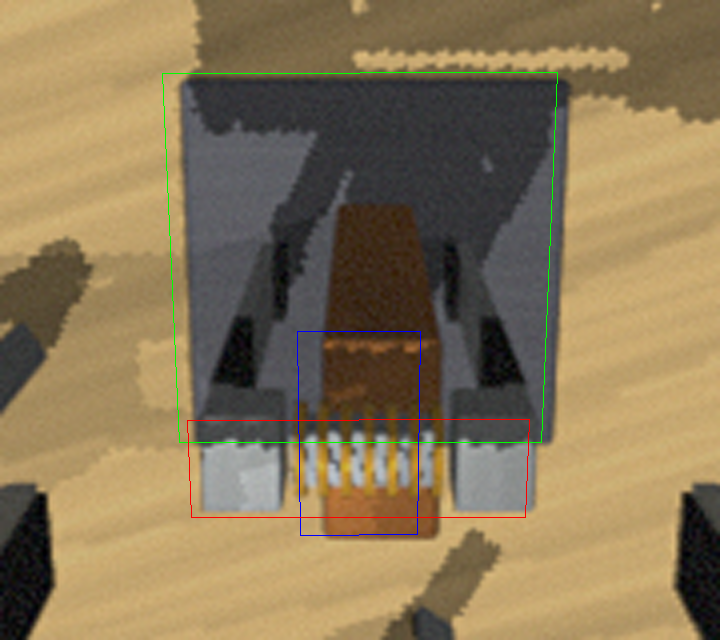

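Tongs caps are at crop cols 201–536 and the fingers are centred at 365, so they agree within 1 mm. The tongs sit about 2 mm off the post centre, which is fine. I'm descending and gripping to 50 mm.

>>> arm_command --pt "-1 0.5 40 0 0 0 0" --pt "-1 0 30 0 0 0 0" --pt "-1 0 13 0 0 0 0" --pt "-1 0 0 0 0 0 0" --pt "-0.075 0 0 0 0 0 0" --pt "-0.075 0 0 0 0 0 0" --pt "-0.075 0 0 0 0 0 0" --pt "-0.075 0 0 0 0 0 0" --pt "-0.075 0 0 0 0 0 0" --pt "-0.075 0 0 0 0 0 0" --grip_force 25

```text
time_s: 7.1
tcp_pos: [0.4706, 0.3339, 0.1071]
eef_rot: [-1.339, -0.98, 0.978]
contact_force: [-0.5, 0.7, 0.5]
grip_width: 0.542
```

```bash
python3 - <<'E'
from h import *
st()
f=r.grab_frame('wrist');save(f,'w3');f=r.grab_frame('side');save(f,'s3',(200,200,330,380),4);st()
E
```

```text
t 7.1 [0.4706 0.3339 0.1071] yaw 72.32 tilt [ 0.001  0.001 -1.   ] F [-0.5  0.7  0.5] w 50.4
t 7.2 [0.4706 0.3339 0.107 ] yaw 72.32 tilt [ 0.001  0.001 -1.   ] F [-0.1  0.3  2.3] w 50.01
```

View pics/w3.png

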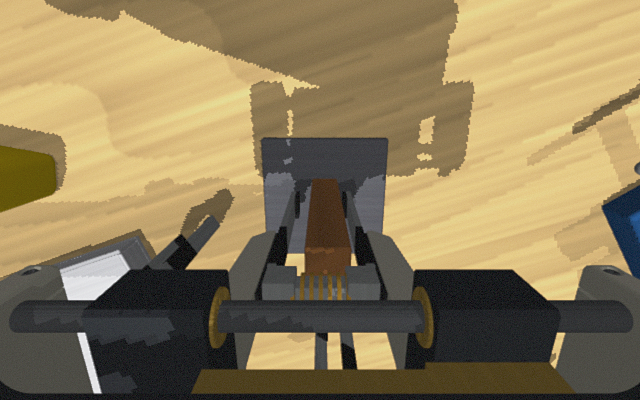

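View pics/s3.png

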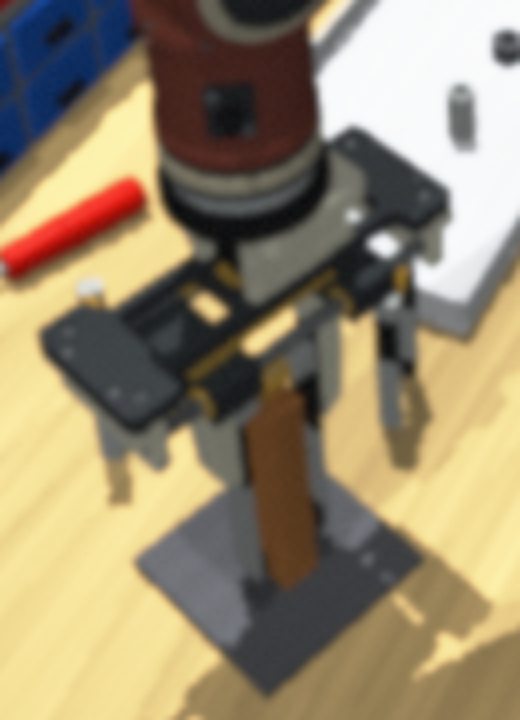

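Both fingers are on the legs at 50.0 mm. I'm lifting clear.

>>> arm_command --pt "-0.075 0 -10 0 0 0 0" --pt "-0.075 0 -20 0 0 0 0" --pt "-0.075 0 -30 0 0 0 0" --pt "-0.075 0 -40 0 0 0 0" --pt "-0.075 0 -35 0 0 0 0" --pt "-0.075 0 -15 0 0 0 0" --pt "-0.075 0 0 0 0 0 0"

```text
time_s: 8.07
tcp_pos: [0.4703, 0.3334, 0.2571]
eef_rot: [-1.34, -0.98, 0.978]
contact_force: [-1.0, -0.5, -1.1]
grip_width: 0.538
```

```bash
python3 - <<'E'
from h import *
p,y=st()
f=r.grab_frame('side');save(f,'s4',(150,150,350,380),3)
rows(p,y,[(.536,0.0,.257,40,10)],fing=-.075)
E
```

```text
t 8.07 [0.4703 0.3334 0.2571] yaw 72.32 tilt [ 0.001  0.    -1.   ] F [-1.  -0.5 -1.1] w 50.0
n 10 end [0.536 0.    0.257] 40.02
[[-0.075,-29.8,0,-16.4,0,3.2,0],[-0.075,-28.8,0,-18,0,3.3,0],[-0.075,-27.7,0,-19.6,0,3.2,0],[-0.075,-26.6,0,-21.2,0,3.2,0],[-0.075,-25.3,0,-22.6,0,3.3,0],[-0.075,-24,0,-24.1,0,3.2,0],[-0.075,-22.7,0.1,-25.3,0,3.2,0],[-0.075,-21.2,-0,-26.6,0,3.3,0],[-0.075,-19.6,-0,-27.7,0,3.2,0],[-0.075,-18,-0,-28.8,0,3.2,0]]
```

View pics/s4.png

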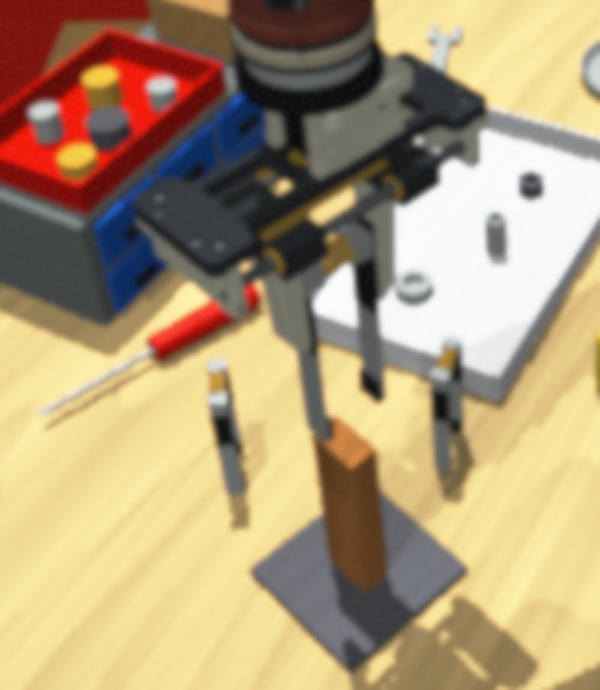

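The tongs hang from the gripper, jaws above the post top. I'm moving over the tray.

>>> arm_command --pt "-0.075 -29.8 0 -16.4 0 3.2 0" --pt "-0.075 -28.8 0 -18 0 3.2 0" --pt "-0.075 -27.7 0 -19.6 0 3.2 0" --pt "-0.075 -26.6 0 -21.2 0 3.2 0" --pt "-0.075 -25.3 0 -22.6 0 3.3 0" --pt "-0.075 -24 0 -24.1 0 3.2 0" --pt "-0.075 -22.7 0 -25.3 0 3.2 0" --pt "-0.075 -21.2 0 -26.6 0 3.3 0" --pt "-0.075 -19.6 0 -27.7 0 3.2 0" --pt "-0.075 -18 0 -28.8 0 3.2 0" --pt "-0.075 0 0 0 0 0 0" --pt "-0.075 0 0 0 0 0 0" --pt "-0.075 0 0 0 0 0 0"

```text
time_s: 9.75
tcp_pos: [0.536, 0.0018, 0.2563]
eef_rot: [-1.499, -0.55, 0.551]
contact_force: [-0.1, 0.6, -0.4]
grip_width: 0.538
```

```bash
python3 - <<'E'
from h import *
p,y=st()
f=r.grab_frame('wrist');save(f,'w5');s=r.grab_frame('side');save(s,'s5',(230,130,430,300),3);t=r.grab_frame('top');save(t,'t5',(250,130,400,240),5)
for g in(f,s,t):
  print([(np.round(d['box']),round(d['confidence'],2)) for d in r.find_in('bushing',g)],[(np.round(d['centre'],1),round(d['confidence'],2)) for d in r.mark_of('bushing',g)])
E
```

```text
t 9.75 [0.536  0.0018 0.2563] yaw 40.3 tilt [-0.001  0.001 -1.   ] F [-0.1  0.6 -0.4] w 49.99
[(array([311., 158., 332., 182.]), 0.81)] [(array([319.8, 165.7]), 0.75)]
[(array([309., 219., 322., 234.]), 0.6)] [(array([314.3, 233.3]), 0.41)]
[] []
```

View pics/w5.png

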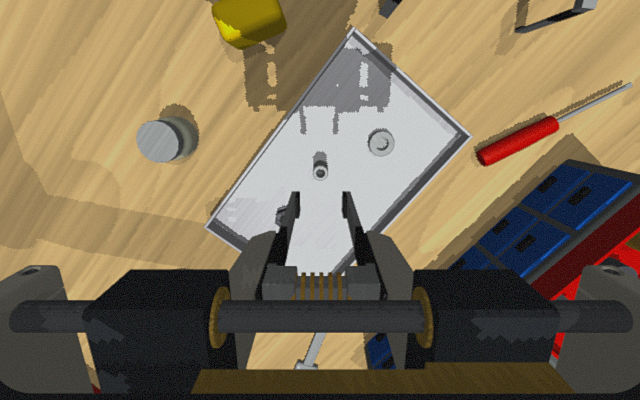

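View pics/s5.png

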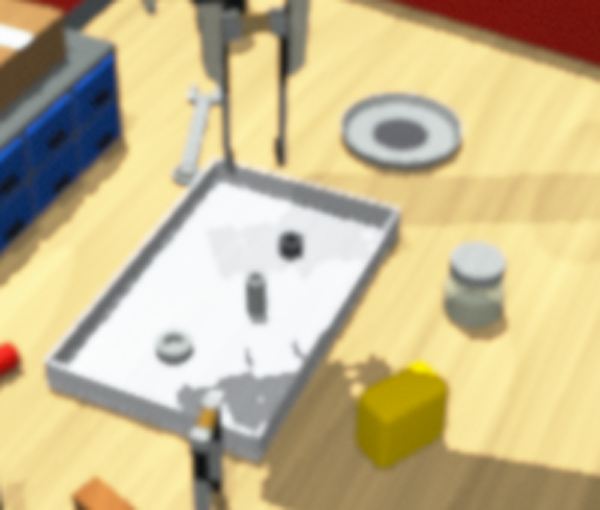

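View pics/t5.png

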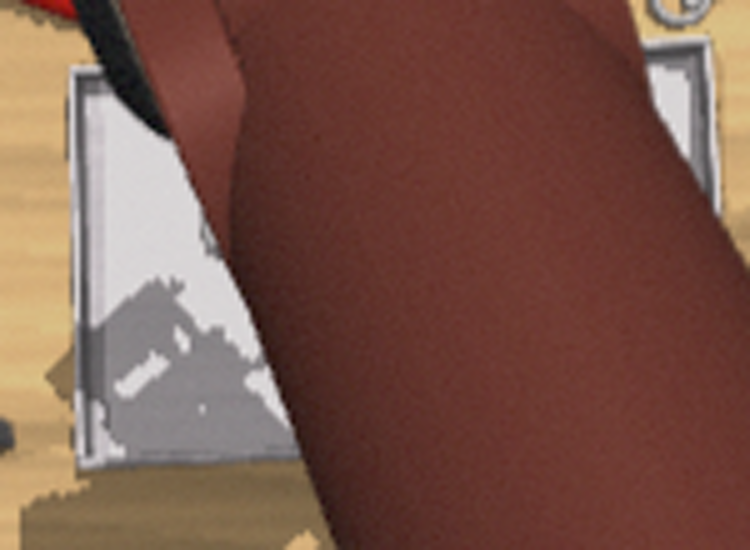

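```bash
cat >> h.py <<'E'
def circ(x,y,z,rr): 
    a=np.linspace(0,2*np.pi,40,endpoint=False);return [np.array([x+rr*np.cos(q),y+rr*np.sin(q),z]) for q in a]
def jaws(o,gap=.036,off=(0,0)):
    M=R(o['eef_rot']);p=o['tcp_pos'];L=[]
    for sg in(-1,1):
        for yy in(.087,.069):
            L.append([p+M@[sg*u+off[0],yy,w+off[1]] for u,w in((gap/2,-.009),(gap/2+.007,-.009),(gap/2+.007,.009),(gap/2,.009))])
    return L
E
python3 - <<'E'
from h import *
f=r.grab_frame('wrist');o=r.observe()
print(onz(f,(320,173),.044))
x,y=onz(f,(320,173),.044)[:2]
P=[(circ(x,y,.044,.01),(0,0,255)),(circ(x,y,.004,.01),(0,255,0))]+[(q,(255,0,0)) for q in jaws(o)]
overlay(f,'ow5',P,(250,130,400,280),5)
s=r.grab_frame('side');overlay(s,'os5',P,(270,150,370,250),6)
E
```

```text
[ 0.53736824 -0.00288912  0.044     ]
```

View pics/ow5.png

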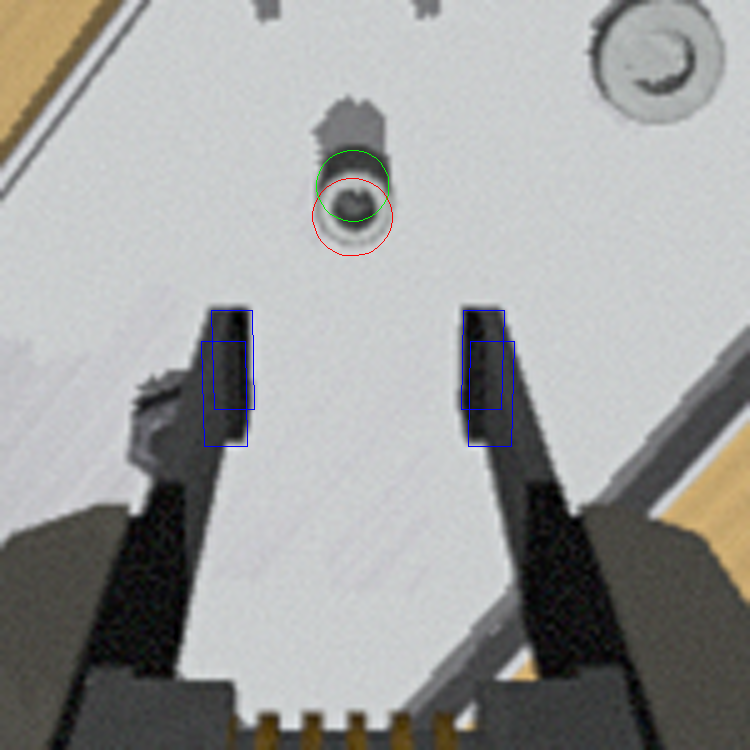

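View pics/os5.png

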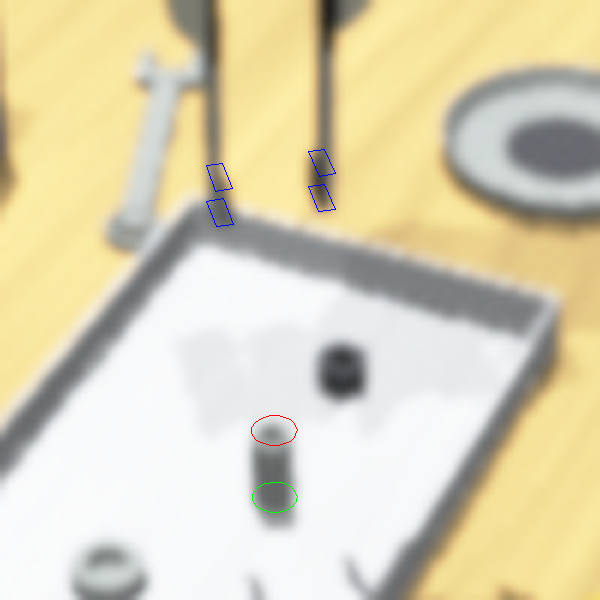

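```bash
python3 - <<'E'
from h import *
f=r.grab_frame('wrist');q=onz(f,(320.4,171.7),.044);print(q)
p,y=st();rows(p,y,[(q[0],q[1],.155,y,4)],fing=-.075)
E
```

```text
[ 0.53667341 -0.00136902  0.044     ]
t 10.35 [5.365e-01 1.000e-04 2.567e-01] yaw 40.12 tilt [ 0.  0. -1.] F [-0.   0.5 -0.5] w 50.35
n 4 end [ 0.5367 -0.0013  0.155 ] 40.12
[[-0.075,-0.2,25.4,-0.3,0,-0,0],[-0.075,-0.2,25.5,-0.3,0,-0,0],[-0.075,-0.2,25.4,-0.3,0,-0,0],[-0.075,-0.2,25.4,-0.3,0,-0,0]]
```

>>> arm_command --pt "-0.075 -0.2 25 -0.3 0 0 0" --pt "-0.075 -0.2 30 -0.3 0 0 0" --pt "-0.075 -0.2 30 -0.3 0 0 0" --pt "-0.075 -0.2 15 -0.3 0 0 0" --pt "-0.075 0 0 0 0 0 0" --pt "-0.075 0 0 0 0 0 0" --pt "-0.075 0 0 0 0 0 0"

```text
time_s: 11.22
tcp_pos: [0.5375, -0.0011, 0.1578]
eef_rot: [-1.501, -0.55, 0.546]
contact_force: [-0.2, 0.3, -0.3]
grip_width: 0.543
```

```bash
python3 - <<'E'
from h import *
p,yw=st()
f=r.grab_frame('wrist');o=r.observe()
x,y=.5367,-.0014
P=[(circ(x,y,.044,.01),(0,0,255)),(circ(x,y,.004,.01),(0,255,0))]+[(q,(255,0,0)) for q in jaws(o)]
overlay(f,'ow6',P,(240,130,400,280),5)
s=r.grab_frame('side');overlay(s,'os6',P,(270,170,370,260),6)
E
```

```text
t 11.22 [ 0.5375 -0.0011  0.1578] yaw 40.12 tilt [ 0.002  0.    -1.   ] F [-0.2  0.3 -0.3] w 50.51
```

View pics/ow6.png

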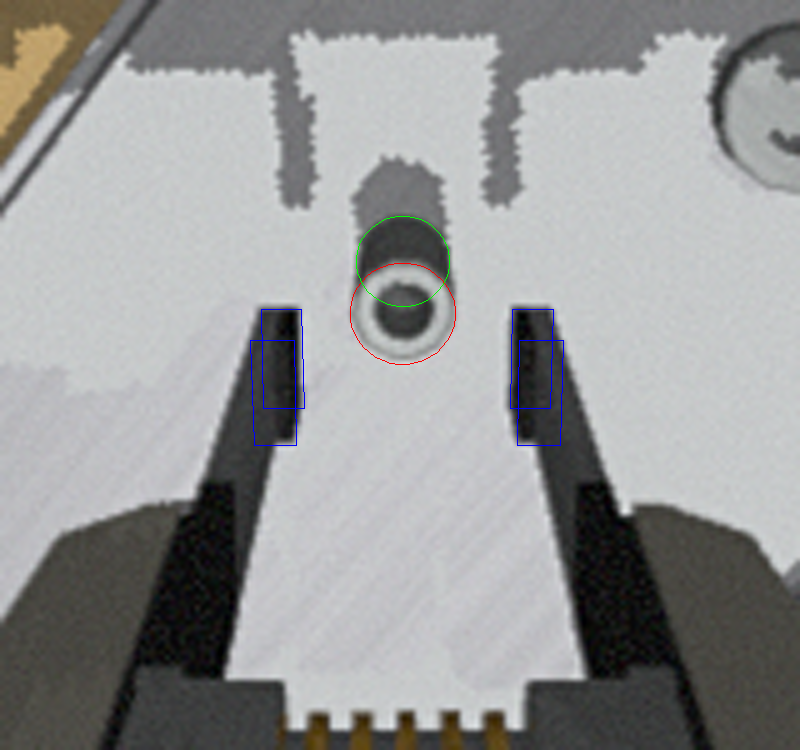

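View pics/os6.png

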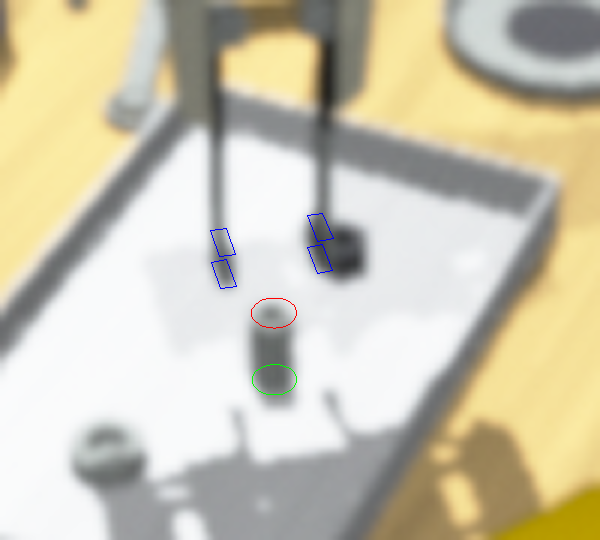

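Bushing ring is centred at crop (402,312), matching the model, and the jaws straddle it symmetrically at 298 and 513. Descending 56 mm, then squeezing.

>>> arm_command --pt "-0.075 -0.3 18 0 0 0 0" --pt "-0.075 0 18 0 0 0 0" --pt "-0.075 0 12 0 0 0 0" --pt "-0.075 0 8 0 0 0 0" --pt "-0.075 0 0 0 0 0 0" --pt "-0.075 0 0 0 0 0 0"

```text
time_s: 12.08
tcp_pos: [0.5369, -0.0013, 0.1012]
eef_rot: [-1.501, -0.549, 0.547]
contact_force: [0.3, -0.6, -0.9]
grip_width: 0.541
```

```bash
python3 - <<'E'
from h import *
p,yw=st()
f=r.grab_frame('wrist');save(f,'w7',(220,100,420,300),4);s=r.grab_frame('side');save(s,'s7',(270,170,370,260),6);st()
E
```

```text
t 12.07 [ 0.5369 -0.0013  0.1012] yaw 40.12 tilt [ 0.001  0.    -1.   ] F [ 0.3 -0.6 -0.9] w 50.29
t 12.18 [ 0.5369 -0.0014  0.1012] yaw 40.12 tilt [ 0.001  0.    -1.   ] F [-0.4 -0.2 -0.6] w 49.85
```

View pics/w7.png

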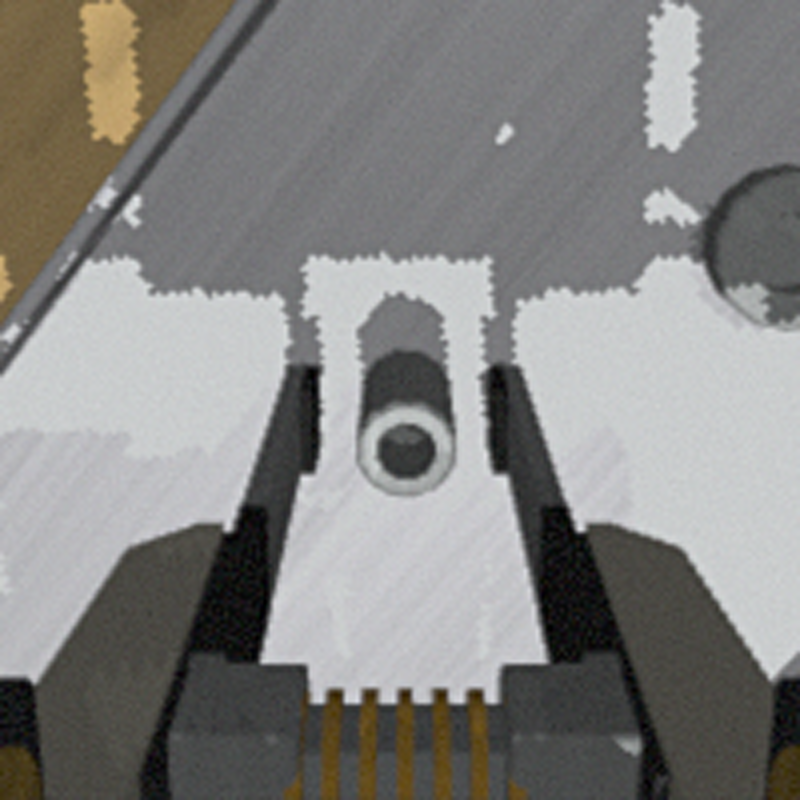

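View pics/s7.png

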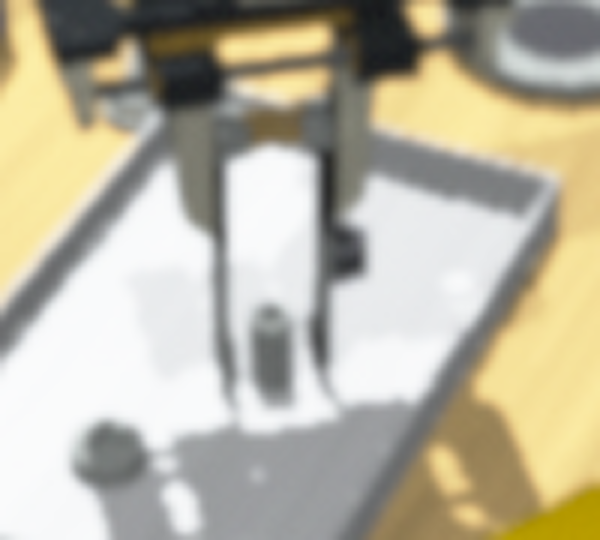

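The jaws straddle the bushing centrally, with the ring at crop (406,448) between jaw faces at 317 and 488. Squeezing now.

>>> arm_command --pt "0.15 0 0 0 0 0 0" --pt "0.25 0 0 0 0 0 0" --pt "0.33 0 0 0 0 0 0" --pt "0.33 0 0 0 0 0 0" --pt "0.33 0 0 0 0 0 0" --pt "0.33 0 0 0 0 0 0" --pt "0.33 0 0 0 0 0 0" --grip_force 30

```text
time_s: 13.05
tcp_pos: [0.5367, -0.0014, 0.1009]
eef_rot: [-1.5, -0.549, 0.547]
contact_force: [0.5, -0.8, 0.6]
grip_width: 0.346
```

```bash
python3 - <<'E'
from h import *
p,yw=st()
f=r.grab_frame('wrist');save(f,'w8',(220,100,420,300),4);st()
E
```

```text
t 13.05 [ 0.5367 -0.0014  0.1009] yaw 40.13 tilt [ 0.001  0.    -1.   ] F [ 0.5 -0.8  0.6] w 32.15
t 13.1 [ 0.5367 -0.0014  0.1009] yaw 40.12 tilt [ 0.001  0.    -1.   ] F [1.2 0.3 1.1] w 32.1
```

View pics/w8.png

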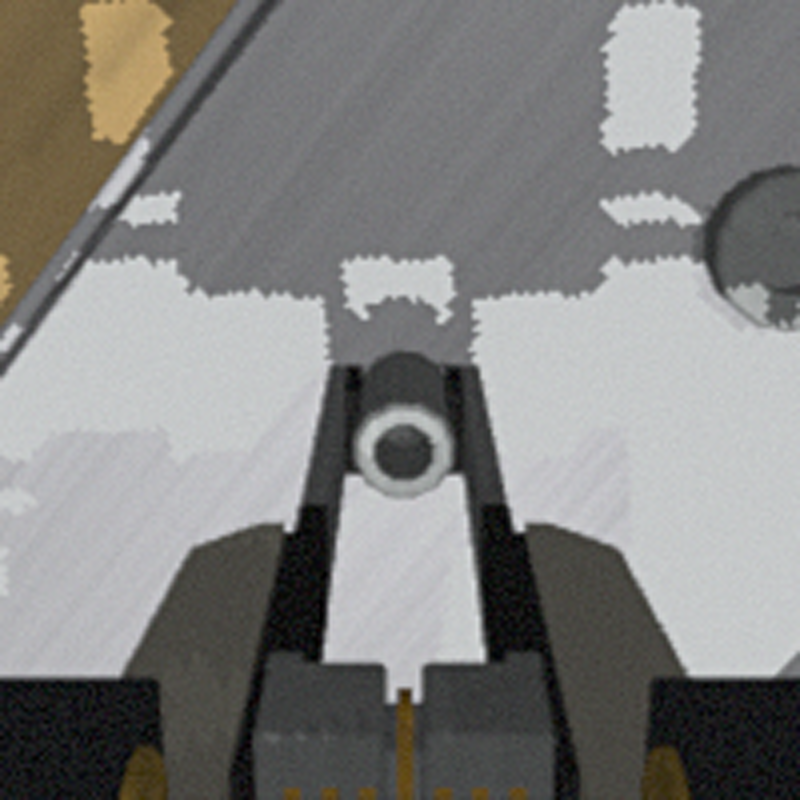

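>>> arm_command --pt "0.45 0 0 0 0 0 0" --pt "0.45 0 0 0 0 0 0" --pt "0.45 0 0 0 0 0 0"

```text
time_s: 13.48
tcp_pos: [0.5367, -0.0014, 0.1009]
eef_rot: [-1.5, -0.549, 0.547]
contact_force: [-0.1, 0.0, 1.6]
grip_width: 0.342
```

```bash
python3 - <<'E'
from h import *
p,yw=st()
E
```

```text
t 13.47 [ 0.5367 -0.0014  0.1009] yaw 40.12 tilt [ 0.001  0.    -1.   ] F [-0.1  0.   1.6] w 31.77
```

It stalled at about 32 mm, so it's clamped on the bushing. Lifting.

>>> arm_command --pt "0.45 0 -5 0 0 0 0" --pt "0.45 0 -10 0 0 0 0" --pt "0.45 0 -15 0 0 0 0" --pt "0.45 0 -20 0 0 0 0" --pt "0.45 0 -20 0 0 0 0" --pt "0.45 0 -20 0 0 0 0" --pt "0.45 0 -10 0 0 0 0" --pt "0.45 0 0 0 0 0 0"

```text
time_s: 14.48
tcp_pos: [0.5368, -0.0015, 0.2015]
eef_rot: [-1.501, -0.549, 0.547]
contact_force: [0.2, -0.7, -2.7]
grip_width: 0.339
```

```bash
python3 - <<'E'
from h import *
p,yw=st()
f=r.grab_frame('wrist');save(f,'w9',(220,100,420,300),4);s=r.grab_frame('side');save(s,'s9',(240,120,400,260),5)
for n in ['dish']:
   for g in(f,s): print([(np.round(d['box'],1),round(d['confidence'],2)) for d in r.find_in(n,g)],[(np.round(d['centre'],1),round(d['confidence'],2)) for d in r.mark_of(n,g)])
rows(p,yw,[(.45,-.20,.20,15),(.45,-.20,.20,15)],fing=.45,vmax=45)
E
```

```text
t 14.47 [ 0.5368 -0.0015  0.2015] yaw 40.11 tilt [ 0.002 -0.    -1.   ] F [ 0.2 -0.7 -2.7] w 31.51
[] []
[(array([344.1, 160.3, 385.6, 189.3]), 0.71)] [(array([363.1, 174.9]), 0.67)]
n 6 end [ 0.45 -0.2   0.2 ] 15.01
[[0.45,-38.9,0.3,-19.2,0,5,0],[0.45,-37,0.3,-22.5,0,5,0],[0.45,-34.9,0.3,-25.6,0,5.1,0],[0.45,-32.5,0.3,-28.7,0,5,0],[0.45,-29.9,0.3,-31.3,0,5,0],[0.45,-0,0,-0,0,0,0]]
```

View pics/w9.png

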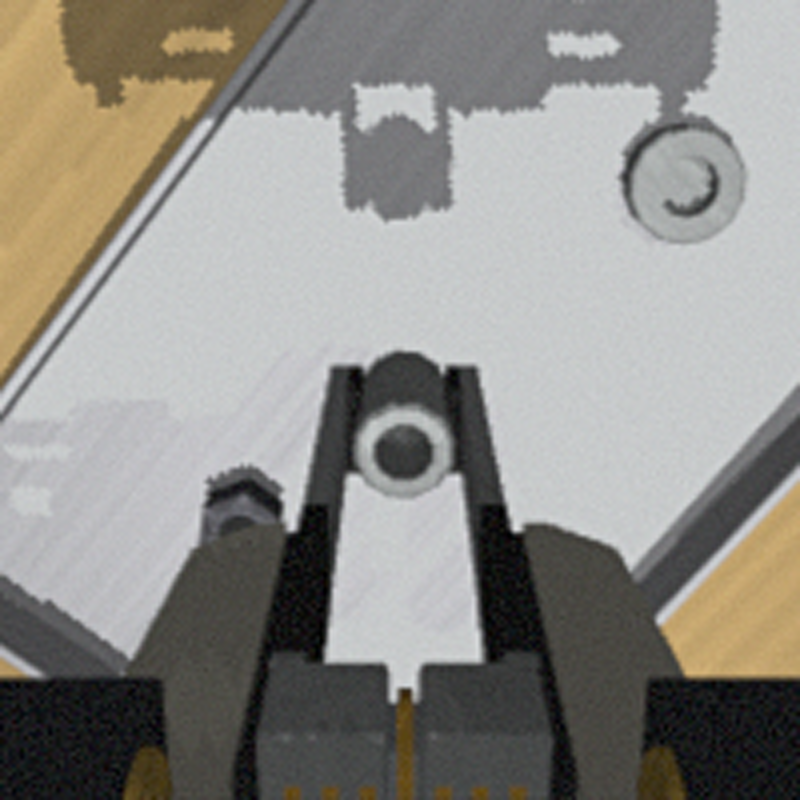

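View pics/s9.png

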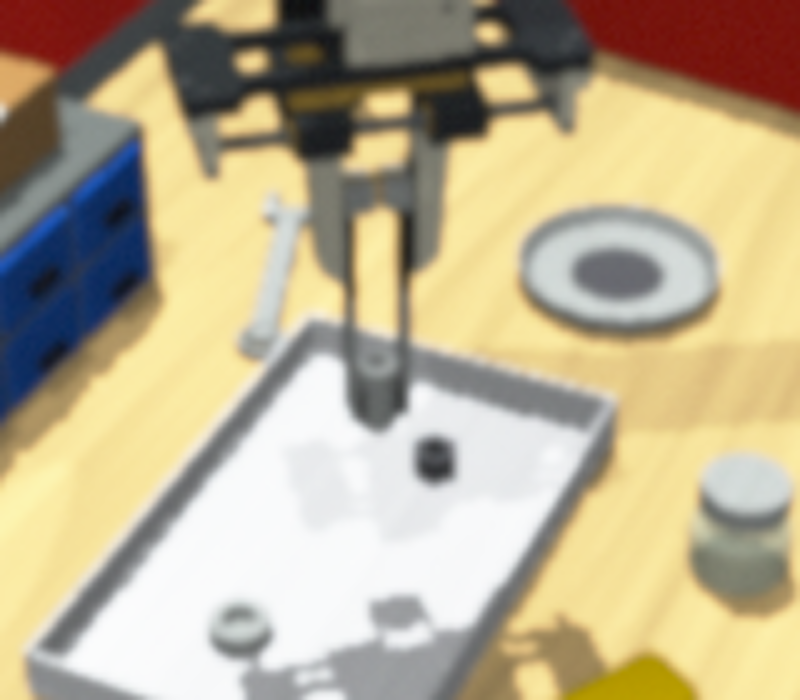

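The bushing hangs upright in the jaws, clear of the tray (side crop about 378,390), and the dish is at (620,270). Moving to the dish.

```bash
python3 - <<'E'
from h import *
t=r.grab_frame('top');print([(np.round(d['box'],1),round(d['confidence'],2)) for d in r.find_in('dish',t)],[(np.round(d['centre'],1),round(d['confidence'],2)) for d in r.mark_of('dish',t)])
for d in r.find_in('dish',t)[:1]:
    b=d['box'];print(onz(t,((b[0]+b[2])/2,(b[1]+b[3])/2),.014))
p,yw=st()
rows(p,yw,[(.524,-.318,.20,10,10)],fing=.45,vmax=45)
E
```

```text
[(array([426.6, 164.7, 484.4, 218.1]), 0.91)] [(array([453.5, 191.9]), 0.6)]
[ 0.52761003 -0.31752117  0.014     ]
t 14.97 [ 0.5364 -0.0015  0.2004] yaw 40.13 tilt [-0.001  0.    -1.   ] F [ 0.9 -0.2 -1.6] w 31.9
n 10 end [ 0.524 -0.318  0.2  ] 10.03
[[0.45,-21.3,0,-23.4,0,3,0],[0.45,-20.1,0.1,-24.5,0,3,0],[0.45,-18.8,0,-25.5,0,3,0],[0.45,-17.4,0.1,-26.5,0,3.1,0],[0.45,-16,0,-27.3,0,3,0],[0.45,-14.5,0,-28.2,0,3,0],[0.45,-13,0.1,-28.9,0,3,0],[0.45,-11.5,0,-29.5,0,3,0],[0.45,-10,0.1,-30.1,0,3,0],[0.45,-8.3,0,-30.5,0,3,0]]
```

>>> arm_command --pt "0.45 -21 0 -23 0 3 0" --pt "0.45 -20 0 -24.5 0 3 0" --pt "0.45 -19 0 -25.5 0 3 0" --pt "0.45 -17.5 0 -26.5 0 3 0" --pt "0.45 -16 0 -27.5 0 3 0" --pt "0.45 -14.5 0 -28 0 3 0" --pt "0.45 -13 0 -29 0 3 0" --pt "0.45 -11.5 0 -29.5 0 3 0" --pt "0.45 -10 0 -30 0 3 0" --pt "0.45 -8.5 0 -30.5 0 3 0" --pt "0.45 0 0 0 0 0 0" --pt "0.45 0 0 0 0 0 0" --pt "0.45 0 0 0 0 0 0"

```text
time_s: 16.6
tcp_pos: [0.5245, -0.316, 0.2008]
eef_rot: [-1.565, -0.141, 0.14]
contact_force: [-0.5, -0.3, -1.0]
grip_width: 0.338
```

```bash
python3 - <<'E'
from h import *
p,yw=st()
f=r.grab_frame('wrist');s=r.grab_frame('side');st()
x,y=.5255,-.318
P=[(circ(x,y,.016,.066),(0,0,255)),(circ(x,y,.004,.055),(0,255,0)),(circ(p[0],p[1],.1,.01),(255,0,0))]
overlay(f,'ow10',P,(200,50,440,300),3);overlay(s,'os10',P,(300,110,420,210),5)
for g in(f,s): print([(np.round(d['box'],1),round(d['confidence'],2)) for d in r.find_in('dish',g)],[(np.round(d['centre'],1),round(d['confidence'],2)) for d in r.mark_of('dish',g)])
E
```

```text
t 16.6 [ 0.5245 -0.316   0.2008] yaw 10.27 tilt [ 0.     0.001 -1.   ] F [-0.5 -0.3 -1. ] w 31.42
t 16.7 [ 0.5244 -0.3164  0.2008] yaw 10.24 tilt [ 0.     0.001 -1.   ] F [-0.6 -0.9 -1.8] w 31.42
[(array([266.7, 115.6, 377.5, 223.8]), 0.76)] [(array([322. , 172.4]), 0.75)]
[] [(array([361.5, 177.6]), 0.6)]
```

View pics/ow10.png

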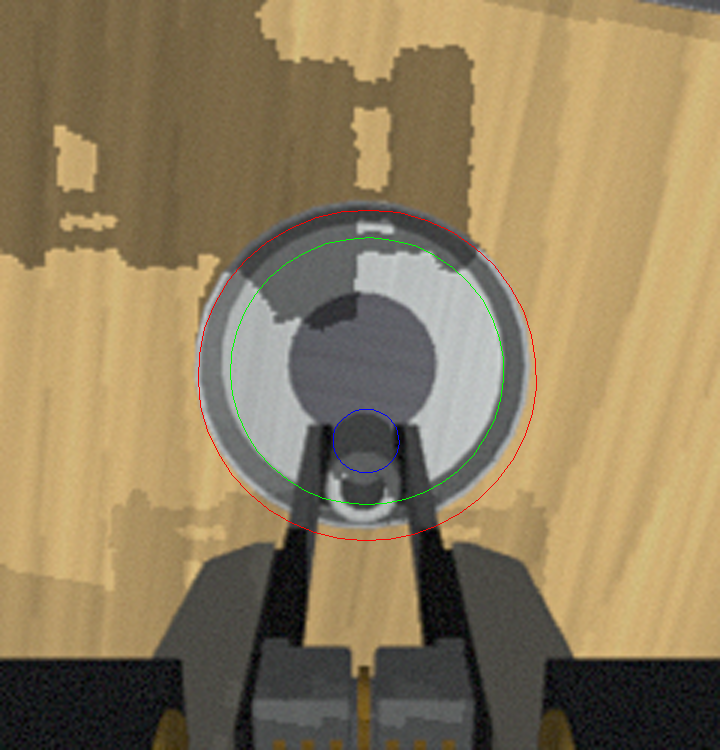

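View pics/os10.png

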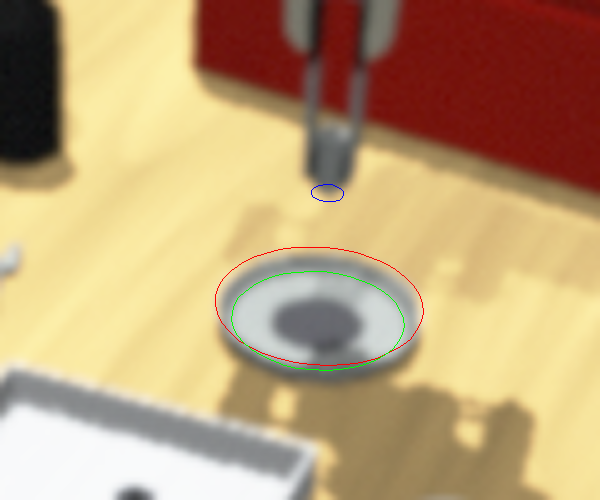

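>>> arm_command --pt "0.45 -1 20 2 0 0 0" --pt "0.45 0 25 1 0 0 0" --pt "0.45 0 25 0 0 0 0" --pt "0.45 0 16 0 0 0 0" --pt "0.45 0 10 0 0 0 0" --pt "0.45 0 1 0 0 0 0" --pt "0.45 0 0 0 0 0 0" --pt "0.45 0 0 0 0 0 0"

```text
time_s: 17.9
tcp_pos: [0.5231, -0.3151, 0.1045]
eef_rot: [-1.567, -0.14, 0.138]
contact_force: [0.8, -1.0, -1.9]
grip_width: 0.339
```

```bash
python3 - <<'E'
from h import *
p,yw=st()
f=r.grab_frame('wrist');save(f,'w11',(200,50,440,300),3);s=r.grab_frame('side');save(s,'s11',(300,110,420,210),6);st()
E
```

```text
t 17.9 [ 0.5231 -0.3151  0.1045] yaw 10.12 tilt [ 0.002 -0.001 -1.   ] F [ 0.8 -1.  -1.9] w 31.51
t 18.0 [ 0.5229 -0.315   0.1043] yaw 10.12 tilt [ 0.001 -0.001 -1.   ] F [-0.3 -0.1 -1.9] w 31.78
```

View pics/w11.png

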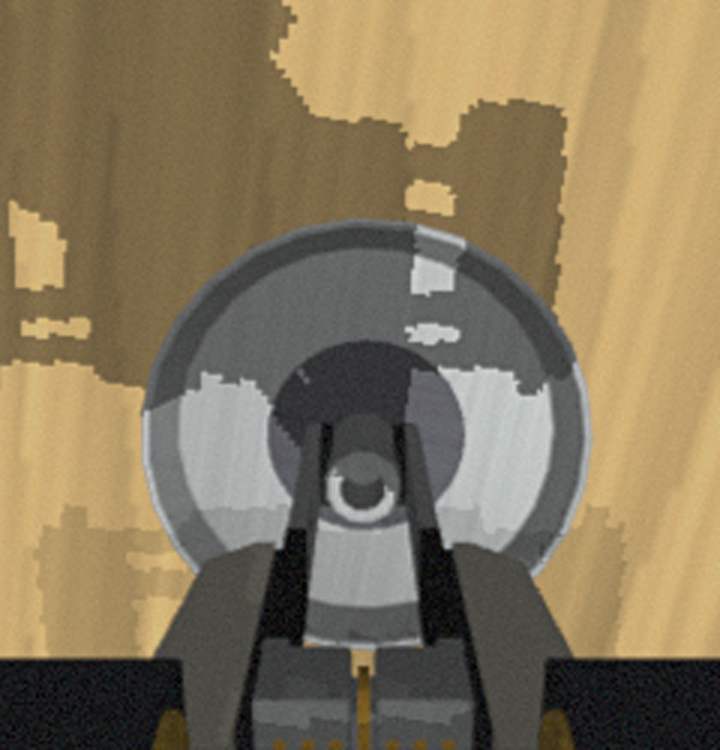

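View pics/s11.png

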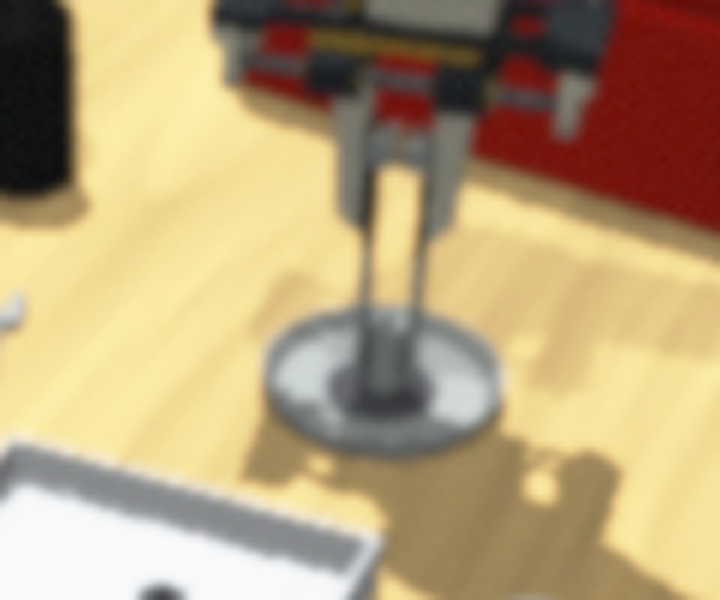

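The bushing is over the dish's dark centre disc, about 3 mm above the floor. Lowering gently to contact.

>>> arm_command --pt "0.45 0 1.5 0 0 0 0" --pt "0.45 0 1 0 0 0 0" --pt "0.45 0 0.5 0 0 0 0" --pt "0.45 0 0 0 0 0 0" --pt "0.45 0 0 0 0 0 0"

```text
time_s: 18.62
tcp_pos: [0.5225, -0.3149, 0.1009]
eef_rot: [-1.566, -0.139, 0.139]
contact_force: [-1.8, -0.0, 1.8]
grip_width: 0.341
```

```bash
python3 - <<'E'
from h import *
st()
E
```

```text
t 18.62 [ 0.5225 -0.3149  0.1009] yaw 10.12 tilt [ 0. -0. -1.] F [-1.8 -0.   1.8] w 31.67
```

>>> arm_command --pt "0.45 0 0.5 0 0 0 0" --pt "0.45 0 0 0 0 0 0" --pt "0.45 0 0 0 0 0 0"

```text
time_s: 19.0
tcp_pos: [0.5226, -0.315, 0.1009]
eef_rot: [-1.567, -0.139, 0.138]
contact_force: [-1.8, -0.6, 5.1]
grip_width: 0.342
```

```bash
python3 - <<'E'
from h import *
st()
E
```

```text
t 19.0 [ 0.5226 -0.315   0.1009] yaw 10.11 tilt [ 0. -0. -1.] F [-1.8 -0.6  5.1] w 31.84
```

Contact confirmed: Fz went from −1.9 to +5 N. Easing 0.5 mm and opening to 50.

>>> arm_command --pt "0.45 0 -0.5 0 0 0 0" --pt "0.28 0 0 0 0 0 0" --pt "0.2 0 0 0 0 0 0" --pt "0.1 0 0 0 0 0 0" --pt "0 0 0 0 0 0 0" --pt "-0.075 0 0 0 0 0 0" --pt "-0.075 0 0 0 0 0 0" --pt "-0.075 0 0 0 0 0 0"

```text
time_s: 20.0
tcp_pos: [0.5225, -0.3149, 0.1006]
eef_rot: [-1.566, -0.139, 0.139]
contact_force: [-0.9, -0.1, -0.7]
grip_width: 0.534
```

```bash
python3 - <<'E'
from h import *
st()
f=r.grab_frame('wrist');save(f,'w12',(200,50,440,300),3);st()
E
```

```text
t 20.0 [ 0.5225 -0.3149  0.1006] yaw 10.12 tilt [ 0.  0. -1.] F [-0.9 -0.1 -0.7] w 49.68
t 20.05 [ 0.5225 -0.3149  0.1007] yaw 10.12 tilt [ 0.  0. -1.] F [ 0.5 -0.8 -0.1] w 50.15
```

View pics/w12.png

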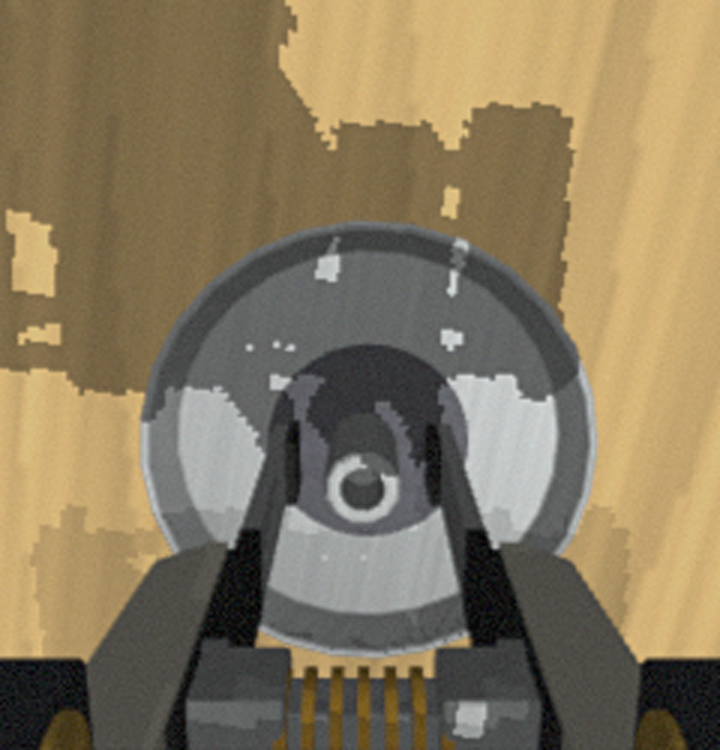

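The bushing stands free with clearance on both sides (ring at 362,488, jaws at about 295 and 430). Raising 160 mm and checking.

>>> arm_command --pt "-0.075 0 -10 0 0 0 0" --pt "-0.075 0 -20 0 0 0 0" --pt "-0.075 0 -35 0 0 0 0" --pt "-0.075 0 -40 0 0 0 0" --pt "-0.075 0 -35 0 0 0 0" --pt "-0.075 0 -15 0 0 0 0" --pt "-0.075 0 0 0 0 0 0"

```text
time_s: 20.92
tcp_pos: [0.5228, -0.3149, 0.2564]
eef_rot: [-1.567, -0.14, 0.138]
contact_force: [0.3, -0.6, -1.6]
grip_width: 0.539
```

```bash
python3 - <<'E'
from h import *
p,y=st()
f=r.grab_frame('wrist');save(f,'w13',(200,50,440,300),3);s=r.grab_frame('side');save(s,'s13',(300,80,420,210),5);st()
rows(p,y,[(.56,0.0,.257,40),(.471,.3338,.257,72.3)],fing=-.075)
E
```

```text
t 20.93 [ 0.5228 -0.3149  0.2564] yaw 10.12 tilt [ 0.002 -0.001 -1.   ] F [ 0.3 -0.6 -1.6] w 50.12
t 21.02 [ 0.5216 -0.3147  0.2542] yaw 10.12 tilt [-0.003  0.001 -1.   ] F [ 0.  -0.1 -0.5] w 50.25
n 13 end [0.471  0.3338 0.257 ] 72.32
[[-0.075,15.3,-0.1,50.6,0,-5,0],[-0.075,19.7,-0.1,49,0,-5,0],[-0.075,23.9,-0.1,47.2,0,-4.9,0],[-0.075,27.8,-0.1,44.9,0,-5,0],[-0.075,31.6,-0.1,42.4,0,-5,0],[-0.075,35.2,-0.1,39.4,0,-5,0],[-0.075,20.9,0,44.7,0,-4.6,0],[-0.075,24.5,0,42.9,0,-4.6,0],[-0.075,27.8,0,40.7,0,-4.6,0],[-0.075,31,0,38.4,0,-4.6,0],[-0.075,34,0,35.8,0,-4.7,0],[-0.075,36.7,0,32.9,0,-4.6,0],[-0.075,39.4,0,29.9,0,-4.6,0]]
```

View pics/w13.png

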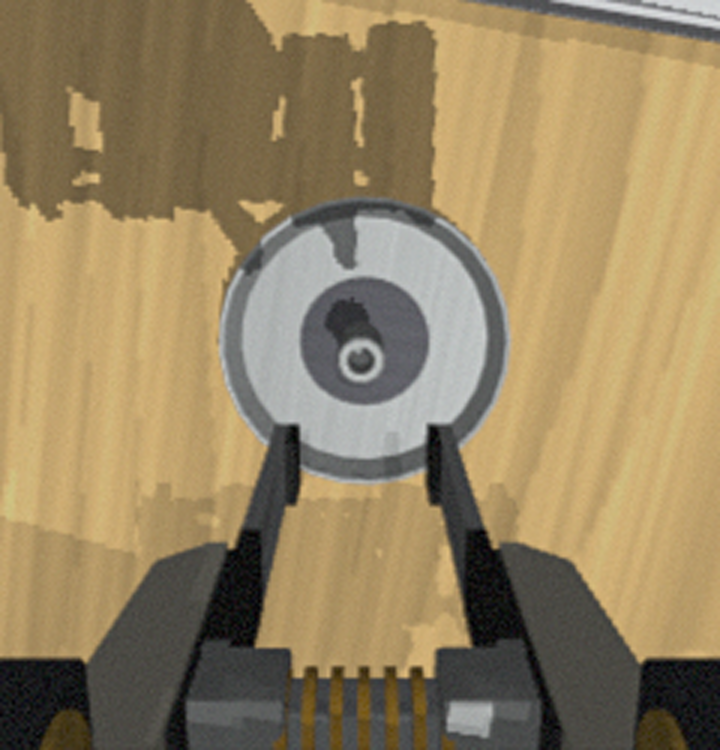

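View pics/s13.png

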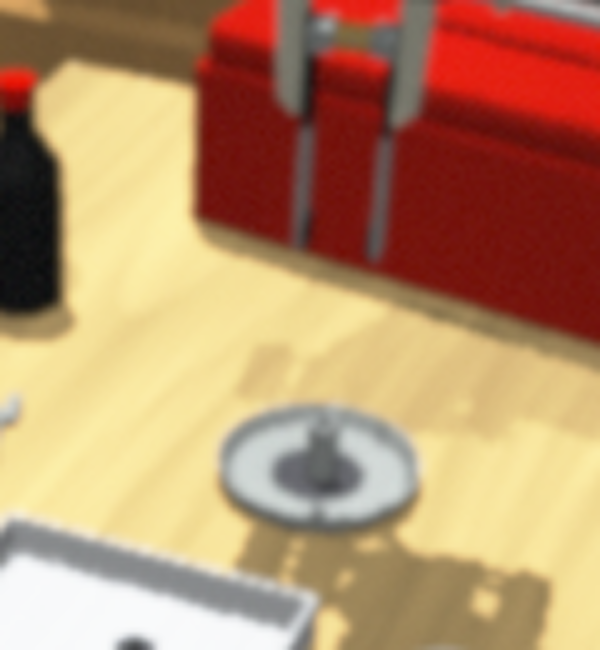

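The bushing stands upright on the dish's centre disc (wrist 360,358) and the tongs haven't slipped. Returning to the stand.

>>> arm_command --pt "-0.075 15 -3 50.5 0 -5 0" --pt "-0.075 19.5 0 49 0 -5 0" --pt "-0.075 24 0 47 0 -5 0" --pt "-0.075 28 0 45 0 -5 0" --pt "-0.075 31.5 0 42.5 0 -5 0" --pt "-0.075 35 0 39.5 0 -5 0" --pt "-0.075 21 0 44.5 0 -4.6 0" --pt "-0.075 24.5 0 43 0 -4.6 0" --pt "-0.075 28 0 40.5 0 -4.6 0" --pt "-0.075 31 0 38.5 0 -4.6 0" --pt "-0.075 34 0 36 0 -4.6 0" --pt "-0.075 36.5 0 33 0 -4.6 0" --pt "-0.075 30 0 20 0 -4.6 0" --pt "-0.075 0 0 0 0 0 0" --pt "-0.075 0 0 0 0 0 0" --pt "-0.075 0 0 0 0 0 0"

```text
time_s: 23.02
tcp_pos: [0.4759, 0.3192, 0.258]
eef_rot: [-1.342, -0.975, 0.978]
contact_force: [0.4, -0.5, -1.0]
grip_width: 0.537
```

```bash
python3 - <<'E'
from h import *
p,y=st()
f=r.grab_frame('wrist');st();o=r.observe()
rows(p,y,[(.4710,.3338,.2575,72.3)],fing=-.075)
x,y=.471,.3338
P=[(boxpts(x,y,72.3,.020,.011,.145),(0,255,0))]+[(q,(255,0,0)) for q in jaws(o)]
overlay(f,'ow14',P,(220,110,420,290),4)
E
```

```text
t 23.02 [0.4759 0.3192 0.258 ] yaw 72.14 tilt [-0.001 -0.002 -1.   ] F [ 0.4 -0.5 -1. ] w 49.98
t 23.07 [0.4759 0.3195 0.2582] yaw 72.15 tilt [-0.    -0.001 -1.   ] F [-0.8  0.1 -0.6] w 49.82
n 1 end [0.471  0.3338 0.2575] 72.34
[[-0.075,12.4,0.5,9.2,0,-0.2,0]]
```

View pics/ow14.png

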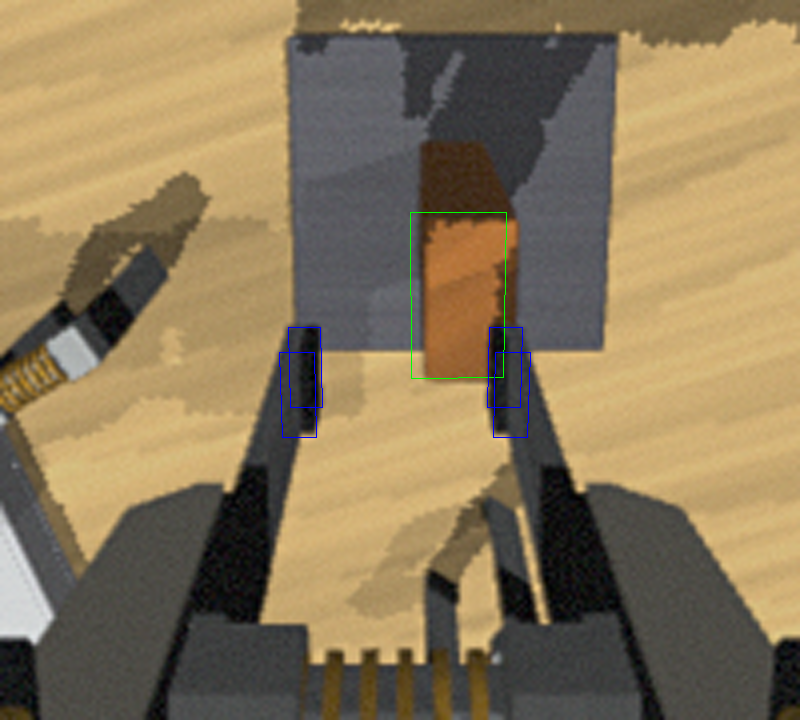

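The post top is at crop cols 425–517 and needs the gripper about 2.5 mm beyond the pickup pose to be centred. I'm aligning and looking again.

>>> arm_command --pt "-0.075 9 0 6 0 0 0" --pt "-0.075 5.5 0 3 0 -0.2 0" --pt "-0.075 0 0 0 0 0 0" --pt "-0.075 0 0 0 0 0 0" --pt "-0.075 0 0 0 0 0 0"

```text
time_s: 23.7
tcp_pos: [0.4711, 0.3375, 0.2587]
eef_rot: [-1.339, -0.981, 0.981]
contact_force: [-0.5, -0.5, -0.6]
grip_width: 0.54
```

```bash
python3 - <<'E'
from h import *
p,y=st()
f=r.grab_frame('wrist');st();o=r.observe()
x,y=.4717,.336
P=[(boxpts(x,y,72.3,.020,.011,.145),(0,255,0))]+[(q,(255,0,0)) for q in jaws(o)]
overlay(f,'ow15',P,(220,110,420,290),4)
E
```

```text
t 23.7 [0.4711 0.3375 0.2587] yaw 72.5 tilt [ 0. -0. -1.] F [-0.5 -0.5 -0.6] w 50.19
t 23.75 [0.471  0.3375 0.2587] yaw 72.5 tilt [ 0. -0. -1.] F [-0.1  0.2  0.2] w 50.06
```

View pics/ow15.png

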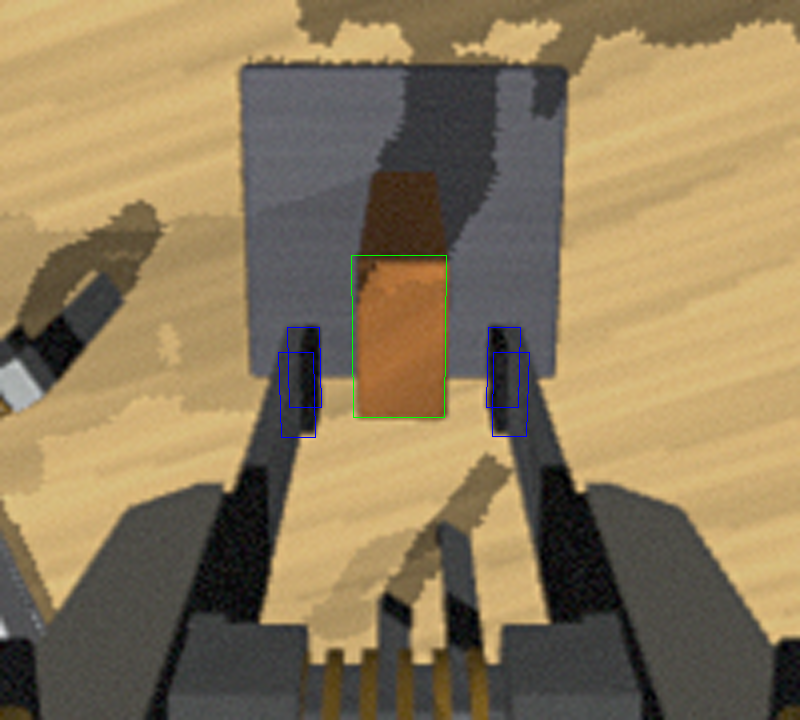

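The jaw faces (318, 488) are centred on the post (357–446). Lowering onto it.

>>> arm_command --pt "-0.075 0 15 0 0 0 0" --pt "-0.075 0 20 0 0 0 0" --pt "-0.075 0 25 0 0 0 0" --pt "-0.075 0 25 0 0 0 0" --pt "-0.075 0 25 0 0 0 0" --pt "-0.075 0 22 0 0 0 0" --pt "-0.075 0 14 0 0 0 0" --pt "-0.075 0 3 0 0 0 0" --pt "-0.075 0 0 0 0 0 0" --pt "-0.075 0 0 0 0 0 0"

```text
time_s: 25.0
tcp_pos: [0.4713, 0.3383, 0.1106]
eef_rot: [-1.338, -0.983, 0.98]
contact_force: [-0.1, 0.9, -0.9]
grip_width: 0.535
```

```bash
python3 - <<'E'
from h import *
p,y=st()
f=r.grab_frame('wrist');save(f,'w16',(220,110,420,310),4);s=r.grab_frame('side');save(s,'s16',(200,220,330,380),4);st()
E
```

```text
t 25.0 [0.4713 0.3383 0.1106] yaw 72.52 tilt [ 0.001  0.001 -1.   ] F [-0.1  0.9 -0.9] w 49.79
t 25.1 [0.4712 0.3381 0.1105] yaw 72.52 tilt [ 0.001  0.001 -1.   ] F [ 0.9 -0.8 -0.6] w 50.31
```

View pics/w16.png

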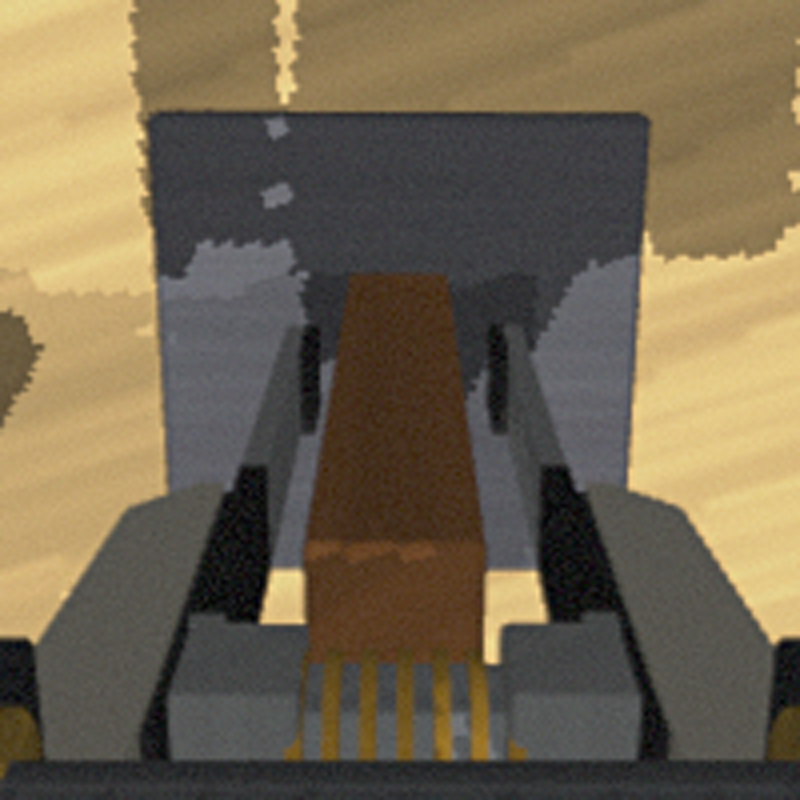

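View pics/s16.png

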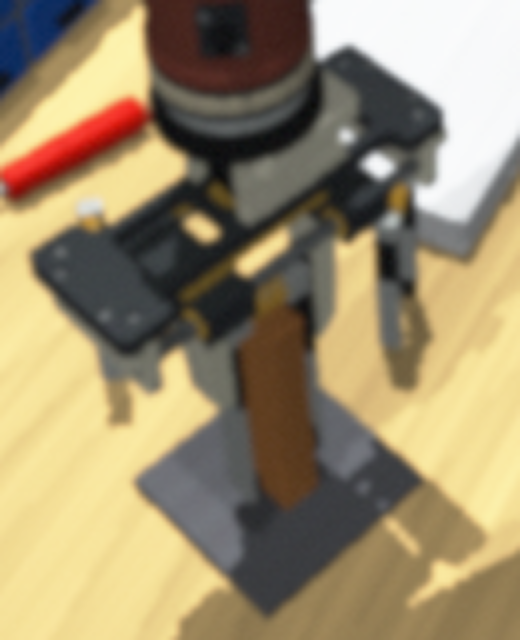

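The legs straddle the post and the bow is about 3 mm above the top. Lowering to contact.

>>> arm_command --pt "-0.075 -1 1.5 0 0 0 0" --pt "-0.075 0 1 0 0 0 0" --pt "-0.075 0 0.7 0 0 0 0" --pt "-0.075 0 0 0 0 0 0" --pt "-0.075 0 0 0 0 0 0"

```text
time_s: 25.72
tcp_pos: [0.4708, 0.3372, 0.107]
eef_rot: [-1.338, -0.983, 0.981]
contact_force: [-0.7, -0.1, 3.8]
grip_width: 0.535
```

```bash
python3 - <<'E'
from h import *
st();r.grab_frame('wrist');st()
E
```

```text
t 25.73 [0.4708 0.3372 0.107 ] yaw 72.52 tilt [ 0.001  0.001 -1.   ] F [-0.7 -0.1  3.8] w 49.8
t 25.77 [0.4708 0.3372 0.107 ] yaw 72.52 tilt [ 0.001  0.001 -1.   ] F [-0.4 -0.8  4.7] w 50.08
```

The bow is seated at the pickup height with Fz about +4 N. Releasing.

>>> arm_command --pt "-0.15 0 0 0 0 0 0" --pt "-0.22 0 0 0 0 0 0" --pt "-0.3 0 0 0 0 0 0" --pt "-0.5 0 0 0 0 0 0" --pt "-1 0 0 0 0 0 0" --pt "-1 0 0 0 0 0 0" --pt "-1 0 0 0 0 0 0" --pt "-1 0 0 0 0 0 0"

```text
time_s: 26.78
tcp_pos: [0.4706, 0.3368, 0.1065]
eef_rot: [-1.338, -0.982, 0.982]
contact_force: [0.6, 0.6, 0.3]
grip_width: 0.999
```

```bash
python3 - <<'E'
from h import *
st();f=r.grab_frame('wrist');save(f,'w17',(150,110,490,360),2.3)
E
```

```text
t 26.77 [0.4706 0.3368 0.1065] yaw 72.52 tilt [-0.  0. -1.] F [0.6 0.6 0.3] w 92.92
```

View pics/w17.png

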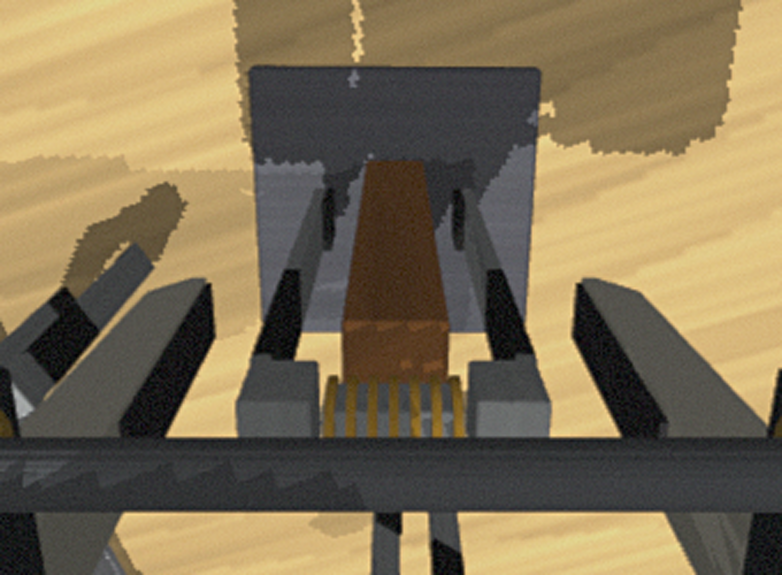

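The tongs rest centred on the post, with the fingers clear at 213 and 575. Retreating upward.

>>> arm_command --pt "-1 0 -20 0 0 0 0" --pt "-1 0 -35 0 0 0 0" --pt "-1 0 -50 0 0 0 0" --pt "-1 0 -50 0 0 0 0" --pt "-1 0 -25 0 0 0 0" --pt "-1 -40 0 -30 0 0 0" --pt "-1 -40 0 -30 0 0 0" --pt "-1 0 0 0 0 0 0" --pt "-1 0 0 0 0 0 0" --pt "-1 0 0 0 0 0 0"

```text
time_s: 28.08
tcp_pos: [0.5028, 0.2443, 0.2867]
eef_rot: [-1.336, -0.984, 0.983]
contact_force: [0.4, 0.4, -0.0]
grip_width: 0.994
```

```bash
python3 - <<'E'
from h import *
st();f=r.grab_frame('side');save(f,'s18')
f=r.grab_frame('top');save(f,'t18')
st()
E
```

```text
t 28.07 [0.5028 0.2443 0.2867] yaw 72.7 tilt [-0.     0.001 -1.   ] F [ 0.4  0.4 -0. ] w 92.42
t 28.18 [0.503  0.244  0.2867] yaw 72.68 tilt [-0.     0.001 -1.   ] F [-0.5  0.4 -0. ] w 93.07
```

View pics/s18.png

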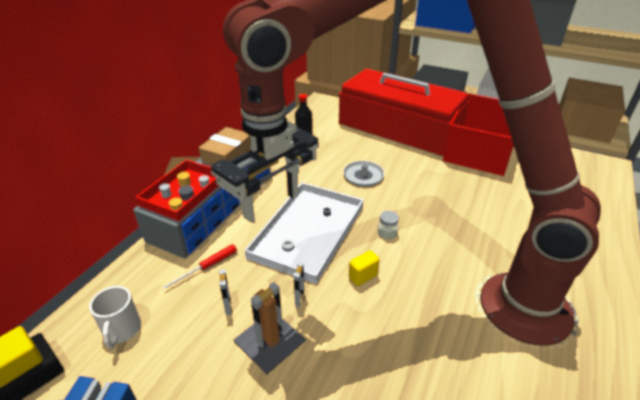

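View pics/t18.png

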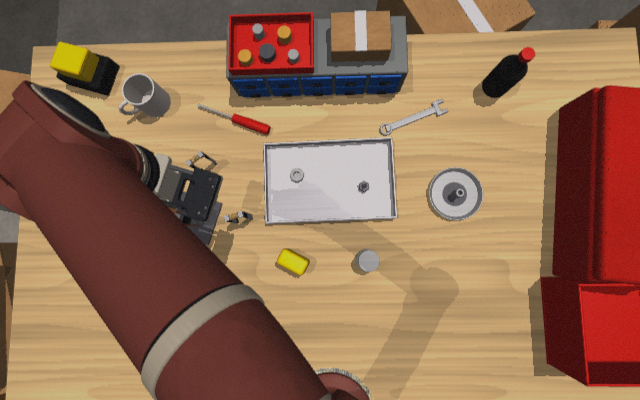

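The tongs hang on the post (side 267,310), the bushing stands in the dish (side 364,170; top 459,193), and the tray holds only the nut and collar. The arm is clear of everything, so I'm handing in.

```bash
python3 - <<'E'
from h import *
print(r.close_job());
E
```

```text
the job is handed in; nothing more can be done
None
```

The job is done and handed in at about 28 s of the 64 s allowed. I took the tongs off the stand, squeezed them shut on the bushing, and lifted it out. I lowered it until it touched the dish floor, so it was not dropped, then hung the tongs back on their stand and let go.

**Last checks:**
- **Bushing:** it stands upright near the dish centre in the wrist, side and top views. The gripper never touched it.
- **Tongs:** they hang centred on the post, seated at the same height they were picked up from.
- **Rest of the scene:** the tray holds only the nut and the collar. The gripper is open and clear of everything, with contact force near 0.

**Disagreements:**
- The cameras differed by 2–6 mm on the stand and dish positions, so I aligned by the wrist view each time.
- The fingers stalled at about 32 mm on the bushing instead of the stated 34 mm, but the grip held.

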